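# Wind out the gauge slide and load it

### The job

Fit the loose crank over the square shaft end on top of the grey slide housing and wind it clockwise, nearly three full turns, until the carriage is fully out at its end stop; the crank must not come off on the way. Leave the crank seated on the shaft, then lower the plug gauge, same end down as it stands now, into the carriage's narrow well and let go. Leave the oil bottle, the small dropper bottle and the spray can where they stand.

Things in the scene. Friction and masses are not known exactly. Their poses are not given: they have to be found in the camera images.
- housing: Fixed grey slide housing bolted to the bench: hood 80 x 167 mm, roof 68 mm high, on a dark steel base plate 100 x 250 mm, 10 mm thick. Origin on the bench directly below the vertical shaft axis; z up; own +y is the way the carriage comes out. The hood covers own y = -50 to +117 mm, the base plate y = -35 to +215 mm.
- shaft_seat (a point): Centre of the steel collar on which the crank's hub comes to rest, on the vertical shaft axis, 72 mm above the bench. Its x and y axes turn with the shaft and are square to the shaft's flats (four equal ways round). Turned clockwise seen from above the shaft brings the carriage out; it takes about 0.12 N m (2 N at the crank's handle) and stays where it is left.
- carriage (a joint): How far the carriage is out, m: about 0 to 0.005 at the start (under the hood), 0.0774 at the hard end stop; 0.0044 m for each radian of the shaft (28 mm a turn). It cannot be moved by pushing it, only by turning the shaft.
- well_mouth (a point): Centre of the mouth of the carriage's well, 56 mm above the bench; moves with the carriage, a plain aluminium block 54 x 56 mm. Well: 32 x 32 mm square, vertical, open at the top, 42 mm deep (floor 14 mm above the bench), sides along the housing's x and y. When fully out it is 165 mm from the shaft axis on the housing's +y side.
- crank: Loose balanced crank of dark steel, about 0.39 kg, 143 mm long, 80 mm high, standing hub-down on the bench. Origin: centre of the hub's underside (mouth of its socket); z up; own +x points along the arm to the handle. Hub 36 x 36 x 28 mm, socket 18.5 mm square with sides along own x and y, 28 mm deep. Arm 20 mm wide, z = 28 to 38 mm. Round counterweight 32 mm wide at x = -40 mm, z = 22 to 44 mm.
- crank_handle (a point): Middle of the crank's upright black handle: a round sleeve 24 mm thick and 38 mm tall (crank's z = 42 to 80 mm) that spins freely on its pin, 75 mm from the hub's axis; this point is 61 mm above the hub's underside.
- plug_gauge: Loose steel plug gauge, 105 mm long, standing on end on the bench. Origin: centre of its foot; z along it. Foot 24 mm thick up to 27 mm, then a 16 mm waist, then a 22 mm thick head from 86 to 105 mm.
- oil_bottle: Bystander: orange-capped bottle 42 mm thick, 156 mm tall; origin at the centre of its foot.
- thread_lock: Bystander: small red dropper bottle 32 mm thick, 102 mm tall; origin at the centre of its foot.
- spray_can: Bystander: spray can 59 mm thick, 200 mm tall; origin at the centre of its foot.
- shaft_tip (a point): Top of the shaft, 25 mm above shaft_seat. The shaft is plain steel: 16 mm square for 16 mm above the seat, then a round tapered tip 9 mm long, 16 to 10 mm thick.
- crank_boss (a point): Middle of the bright square boss over the crank's hub, to lift the crank by: 24 x 24 mm, 28 mm tall (crank's z = 38 to 66 mm), sides along the crank's x and y. This point is 52 mm above the hub's underside.
- bench_post (a point): Foot of the green bench post at the left front, fixed: 30 mm square, 0.8 m tall, with an air regulator behind it 0.54 to 0.65 m up; from there a hose about 0.5 m up leads ahead and to the left. Keep the arm clear of them.
Things that resemble listed ones, but are neither listed nor needed, are in the scene too. What is meant by the plug_gauge is not pink or yellow, and is the smaller of those in its own colour.

How it is judged (in metres and radians):
On the way, in this order (a step that is already met when the one before it is completed fails the run):
1. the crank is seated on the square shaft (distance between crank and shaft_seat below 0.006 m and angle between crank's own z axis and vertical below 0.12 rad and value of joint carriage below 0.012 m), for 0.2 s.
2. with the crank still on the shaft the carriage is wound fully out (value of joint carriage above 0.0745 m and distance between crank and shaft_seat below 0.008 m), for 0.2 s.
3. the plug gauge stands in the well (horizontal distance between plug_gauge and well_mouth below 0.012 m and z of plug_gauge in the frame of well_mouth below -0.034 m), for 0.2 s.
At the end, for the whole second after the job is handed in: The carriage is wound out to its end stop (within 3 mm), the crank is still seated on the shaft (within 8 mm, tilted less than 0.15 rad), and the plug gauge stands at rest in the well, its foot at least 34 mm below the well's mouth and tilted less than 0.3 rad (all of step 2 and all of step 3 and angle between crank's own z axis and vertical below 0.15 rad and angle between plug_gauge's own z axis and vertical below 0.3 rad and linear speed of each of plug_gauge, crank below 0.02 m/s); the robot touches nothing.
It fails at once if the crank comes off the shaft once winding has begun (value of joint carriage above 0.014 m and distance between crank and shaft_seat above 0.016 m).
It fails at once if the oil bottle is moved (distance of oil_bottle from where it was at the start of the episode above 0.03 m).
It fails at once if the dropper bottle is moved (distance of thread_lock from where it was at the start of the episode above 0.03 m).
It fails at once if the spray can is moved (distance of spray_can from where it was at the start of the episode above 0.03 m).
It also fails if it takes over 72 s, if anything falls off the work surface, if the arm or the gripper's body presses on something with over 40 N, if the wrist force passes 120 N, or if a joint passes its speed limit or range.

### The arm

A 6-joint arm with a two-finger parallel gripper is mounted at the origin on a cart in front of the work surface, level with it; the furniture and walls round the work are solid. World frame = base frame: x ahead of the robot, y to its left, z up, the work surface at z = 0. Lengths are in m, angles in degrees, forces in N, time in s.
With the tool pointing down it reaches from about 0.325 to 0.75 m from the base axis. Payload 7.6 kg.
Tool frame: the origin (TCP) lies at the very end of the fingers, on their centre line; the grasp point (between the pads) lies 19 mm behind it; z points along the fingers, y is the direction in which the jaws open and shut (so a half turn about z gives the same grasp; the last joint's range is limited). The gripper opens to 85 mm and grips with 20 to 120 N. Pads are 22 mm wide; open, the fingers measure 114 mm over their backs; the gripper's body (76 mm by 85 mm) begins 54 mm behind the grasp point. The pads swing forward as they close: fully open they stand 13 mm farther back than shut.
Start: joints at [-76.106, 2.991, 80.254, -0, 96.75, -4.028], TCP at [0.162, -0.5, 0.231] pointing down, gripper open.
Joint ranges: [-166.34, 166.34], [-52.06, 124.39], [6.96, 135.62], [-60.46, 240.46], [14.63, 156.25], [-167.68, 167.68]. Speed limits (degrees/s): [147.25, 147.25, 172.46, 180, 180, 180].

### API

Orientations are given as [roll, pitch, yaw] about the fixed x, y, z axes, in that order (R = Rz(yaw) Ry(pitch) Rx(roll)).
In Python, from rig import env gives the robot as it stands. The module is installed in compiled form; this text tells all that it offers.
- The arm moves only by the tool send_rows, never from a script. Its arguments are lists of equal length, an entry for each row: "travel": the shift along the tool's x, y, z in m, a list of three; "rot": the turn, a rotation vector about the tool's x, y, z in degrees, a list of three; "jaw": the finger opening in m, from 0 to 0.0854. In form: {"travel": [[x, y, z], ...], "rot": [[wx, wy, wz], ...], "jaw": [jaw, ...]}. A call has exactly 8 rows; each row is the pose to reach, as a shift and turn from the pose commanded when the call began, along the tool's axes at that moment; what a row does not reach only later rows make up. A row lasts 1/10 s, in which the tool goes at most 50 mm and 8.59 degrees, less where a joint would pass 70% of its speed; a pose out of reach is approached as far as the arm can. A call with a gripper value outside its range is refused whole. The fingers move at their own pace and stop on an object; "newtons" is the grip in N (left out, the last holds). Time passes only in rows, so rows that repeat a pose let the fingers close, or fill a call up. It gives the time, the measured TCP pose, the force and the opening at its end, in the units of the state.
- env.sense(): the state, without advancing time (a new reading comes with each control period).
- env.read_camera(name): name is "side" or "top"; returns the picture (480x640x3 uint8, red, green, blue); there is no depth.
- env.get_calibration(name): a dict with "K" (3x3 intrinsics, pixels), "pose" (4x4, takes a point from camera to world coordinates). Camera axes: x right, y down, z forward; pixel columns grow to the right and rows downward; lengths in m; the calibration is good to about 2 mm. A picture is of the moment at which its call begins. get_calibration takes no time and is no camera call.
- env.close_job(): hands the job in, once; it reports no verdict.
The state is a dict: "time": time; "joint_pos": joint angles; "joint_vel": joint speeds; "joint_torque": joint torques, N m; "tcp_pos": TCP position; "ee_rot": TCP orientation; "contact_force": force on the tool from outside, world axes, zero at the start; "ft_torque": the same for the moment, N m; "gripper_width": finger opening in m.
Only numpy, scipy, OpenCV 4.12 (cv2) and the standard library are available. Lean on these libraries where they do the work, as an engineer would, in place of code of your own. Each camera call takes 0.05 s, during which the arm holds its last target.

## Working session

There is one attempt and no reset: what is moved stays moved. The work goes in short steps, Python scripts to look and compute and a tool call to move; the robot and the scene stay as the last step left them, time stands still between calls to the robot, and variables do not carry over. Pictures are saved under pics/ and viewed, and the job is handed in when it is done.

Besides the shell and the picture viewer there is one more tool, called after ">>>" as name(argument=value, ...) on one line, values as JSON. send_rows: Moves the arm, as the interface text tells. Its arguments: {"type":"object","properties":{"travel":{"type":"array"},"rot":{"type":"array"},"jaw":{"type":"array"},"newtons":{"type":"number"}},"required":["travel","rot","jaw"]}

```bash
mkdir -p pics; ls; python3 - <<'E'
from rig import env
import cv2
for n in ("side","top"):
    im=env.read_camera(n); cv2.imwrite(f"pics/{n}0.png",im[:,:,::-1])
    c=env.get_calibration(n); print(n,c["K"].tolist() if hasattr(c["K"],"tolist") else c["K"]); print(c["pose"])
print(env.sense())
E
```

```text
pics
side [[532.8790969229929, 0.0, 319.2356316076775], [0.0, 532.8790969229929, 236.8184460630596], [0.0, 0.0, 1.0]]
[[ 0.97752395 -0.0909871   0.19017956  0.2929633 ]
 [-0.21078742 -0.40491286  0.88972706 -1.14965722]
 [-0.00394754 -0.90981697 -0.41499096  0.61098499]
 [ 0.          0.          0.          1.        ]]
top [[574.8892335749925, 0.0, 326.998622465042], [0.0, 574.8892335749925, 232.65426603579925], [0.0, 0.0, 1.0]]
[[ 0.00833989 -0.99495131  0.10001169  0.35754104]
 [-0.99991779 -0.00927182 -0.00885701  0.03094926]
 [ 0.00973958 -0.09992961 -0.99494684  1.68748973]
 [ 0.          0.          0.          1.        ]]
{'time': 0.1, 'joint_pos': array([-7.61081135e+01,  3.02388518e+00,  8.03056681e+01,  1.13439581e-03,
        9.67499066e+01, -4.02640070e+00]), 'joint_vel': array([ 0.06441292, -0.11140865, -0.22042433, -0.03032253,  0.04094485,
       -0.00673128]), 'joint_torque': array([ 2.69697393e-04, -3.82582498e+01, -3.60986245e+01, -1.24971843e-04,
        4.79806113e-03, -2.00504718e-05]), 'tcp_pos': array([ 0.16149893, -0.49926847,  0.23056765]), 'ee_rot': array([-1.79920815e+02, -6.70330424e-03,  1.79184151e+01]), 'contact_force': array([ 0.31532622, -0.57716613,  0.35626942]), 'ft_torque': array([0.00487063, 0.01859682, 0.05593616]), 'gripper_width': 0.08523769168736878}
```

View pics/side0.png

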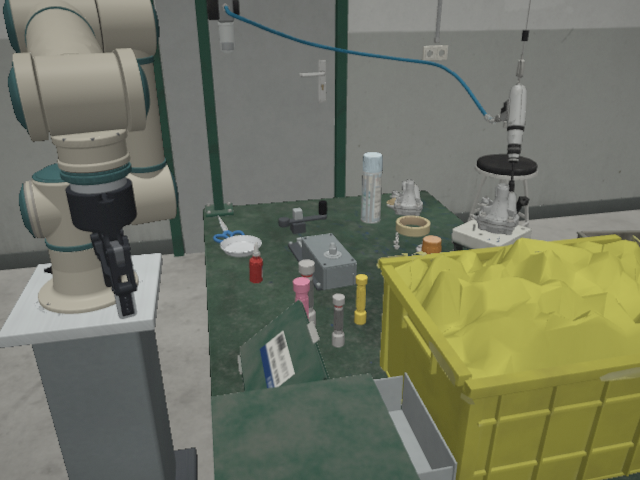

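View pics/top0.png

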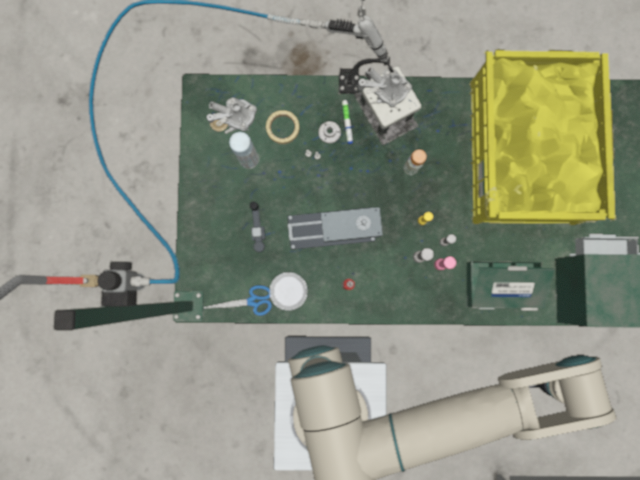

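```bash
python3 - <<'E'
import cv2,numpy as np
s=cv2.imread("pics/side0.png");t=cv2.imread("pics/top0.png")
cv2.imwrite("pics/s1.png",cv2.resize(s[180:360,230:430],None,fx=3.3,fy=3.3,interpolation=cv2.INTER_CUBIC))
a=cv2.resize(t[180:280,230:400],None,fx=4,fy=4,interpolation=cv2.INTER_CUBIC)
cv2.imwrite("pics/t1.png",a)
cv2.imwrite("pics/t2.png",cv2.resize(t[200:280,390:480],None,fx=6,fy=6,interpolation=cv2.INTER_CUBIC))
E
```

```text
(no output)
```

View pics/s1.png

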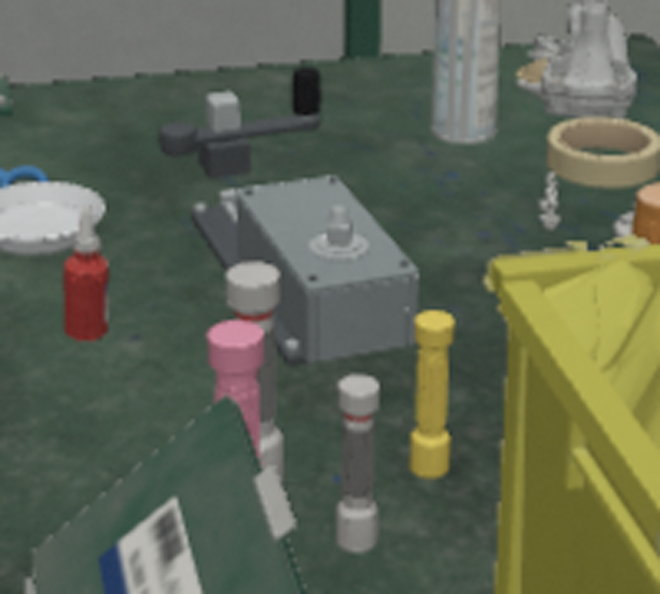

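View pics/t1.png

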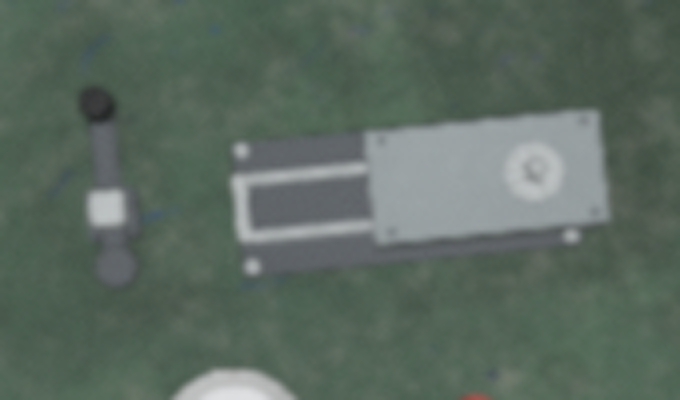

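View pics/t2.png

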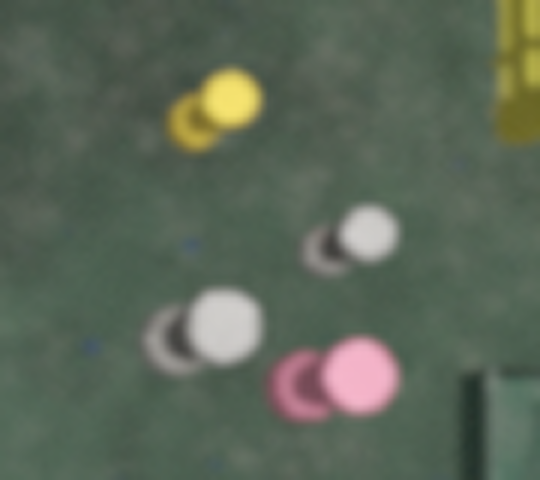

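```bash
cat > h.py <<'E'
import numpy as np,cv2
from rig import env
C={n:env.get_calibration(n) for n in("side","top")}
def ray(n,u,v):
    K=np.array(C[n]["K"]);P=np.array(C[n]["pose"])
    d=P[:3,:3]@np.linalg.inv(K)@[u,v,1];return P[:3,3],d/np.linalg.norm(d)
def plane(n,u,v,z):
    o,d=ray(n,u,v);return o+d*(z-o[2])/d[2]
def proj(n,X):
    K=np.array(C[n]["K"]);P=np.array(C[n]["pose"])
    c=P[:3,:3].T@(np.array(X)-P[:3,3]);p=K@c;return p[:2]/p[2]
def tri(a,b):
    (o1,d1),(o2,d2)=ray("side",*a),ray("top",*b)
    s=np.linalg.lstsq(np.c_[d1,-d2],o2-o1,rcond=None)[0]
    p,q=o1+d1*s[0],o2+d2*s[1];return (p+q)/2,np.linalg.norm(p-q)
np.set_printoptions(precision=4,suppress=True)
E
python3 - <<'E'
from h import *
t=lambda x,y:((x+.5)/4-.5+230,(y+.5)/4-.5+180)
g=lambda x,y:((x+.5)/6-.5+390,(y+.5)/6-.5+200)
s=lambda x,y:((x+.5)/3.3-.5+230,(y+.5)/3.3-.5+180)
P=lambda n,px,z:print(n,plane("top",*px,z))
P("gauge top",g(369,234),.105);print("side",plane("side",*s(358,385),.105)); print(tri(s(358,385),g(369,234)))
P("biggrey",g(226,326),.14);P("pink",g(360,376),.13);P("yellow",g(232,100),.12)
for c in [(600,112),(608,218),(368,131),(380,243)]: P("roof",t(*c),.068)
P("shaft tip",t(536,169),.097);P("collar",t(534,171),.072)
print("side tip",plane("side",*s(340,210),.097),"collar",plane("side",*s(339,243),.072))
P("boss top",t(106,209),.066);P("handle top",t(97,103),.080);P("cw",t(116,267),.044)
print("side boss",plane("side",*s(222,97),.066),"handle",plane("side",*s(306,72),.080))
for c in [(241,150),(252,266),(571,236)]: P("screws",t(*c),.013)
for c in [(240,177),(245,240)]: P("rail",t(*c),.012)
print("oil", plane("top",418,157,.156),"can",plane("top",239,143,.2),"red",plane("top",349,284,.1))
E
```

```text
gauge top [ 0.5033 -0.3269  0.105 ]
side [ 0.5032 -0.33    0.105 ]
(array([ 0.5037, -0.3274,  0.1034]), np.float64(0.00040995309264748475))
biggrey [ 0.4579 -0.254   0.14  ]
pink [ 0.4365 -0.3164  0.13  ]
yellow [ 0.5631 -0.2614  0.12  ]
roof [ 0.5933 -0.1327  0.068 ]
roof [ 0.5176 -0.1383  0.068 ]
roof [0.5781 0.0323 0.068 ]
roof [0.4983 0.0231 0.068 ]
shaft tip [ 0.5486 -0.0851  0.097 ]
collar [ 0.5501 -0.0855  0.072 ]
side tip [ 0.5508 -0.0889  0.097 ] collar [ 0.5501 -0.0892  0.072 ]
boss top [0.5209 0.2172 0.066 ]
handle top [0.5945 0.2235 0.08  ]
cw [0.4814 0.2118 0.044 ]
side boss [0.5214 0.2145 0.066 ] handle [0.5954 0.2208 0.08  ]
screws [0.5706 0.1253 0.013 ]
screws [0.4854 0.116  0.013 ]
screws [ 0.5095 -0.1169  0.013 ]
rail [0.5508 0.1258 0.012 ]
rail [0.5045 0.1215 0.012 ]
oil [ 0.7204 -0.2283  0.156 ] can [0.7426 0.2518 0.2   ] red [ 0.3757 -0.0449  0.1   ]
```

```bash
python3 - <<'E'
from h import *
s=cv2.imread("pics/side0.png");t=cv2.imread("pics/top0.png")
print(proj("side",(.55,-.087,.085)),proj("top",(.55,-.087,.085)))
a=cv2.resize(s[228:268,312:352],None,fx=14,fy=14,interpolation=cv2.INTER_CUBIC)
b=cv2.resize(t[208:238,349:379],None,fx=14,fy=14,interpolation=cv2.INTER_CUBIC)
b=cv2.resize(b,(560,560))
c=np.hstack([a,b]);c=cv2.resize(c,(800,400));c=cv2.convertScaleAbs(c,alpha=1.8,beta=-120)
cv2.imwrite("pics/shaft.png",c)
E
```

```text
[332.1292 247.7514] [364.0042 221.8814]
```

View pics/shaft.png

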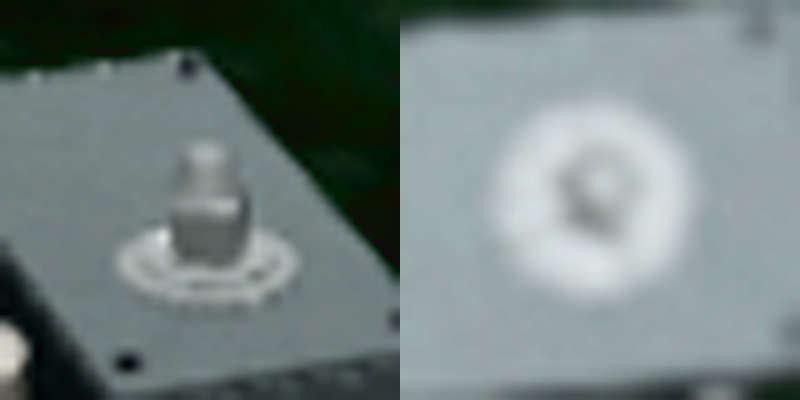

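```bash
python3 - <<'E'
from h import *
s=cv2.imread("pics/side0.png",0)
print(s[240:258,324:344])
for X in [(.55,-.087,.072),(.55,-.087,.088),(.55,-.087,.097)]: print(proj("side",X))
E
```

```text
[[137 137 137 137 138 139 139 139 139 138 138 138 135 122  90  70  70  69
   69  69]
 [137 137 137 137 137 137 137 137 138 138 138 138 138 136 121  83  72  69
   69  70]
 [137 137 137 138 137 138 141 149 153 150 141 137 138 139 136 123  81  71
   71  72]
 [138 137 138 138 140 137 139 156 163 160 146 133 138 138 139 138 121  78
   76  78]
 [137 138 138 138 139 135 128 144 153 149 139 132 138 139 138 138 137 120
   78  79]
 [137 136 137 137 136 132 128 138 146 143 135 132 139 138 137 138 137 136
  118  78]
 [136 136 136 136 134 130 133 140 146 145 137 130 132 137 137 137 137 138
  132 105]
 [136 137 136 136 136 136 139 143 148 144 139 132 122 137 137 136 138 138
  137 127]
 [135 136 137 136 137 139 147 149 152 160 164 153 112 137 136 137 137 136
  137 136]
 [135 136 137 138 134 125 130 131 132 139 142 133 109 138 138 136 136 136
  136 136]
 [135 136 133 132 140 118 119 119 119 120 120 115 114 141 137 136 136 135
  136 137]
 [134 138 154 168 182 122 117 118 119 119 120 115 122 158 155 146 131 134
  136 136]
 [146 156 164 171 173 124 116 118 118 119 118 118 133 166 165 162 155 137
  135 136]
 [160 161 161 167 163 141 114 115 117 119 119 123 146 167 164 160 163 149
  134 134]
 [163 160 150 157 162 144 137 138 135 125 128 139 160 164 156 149 163 153
  135 135]
 [152 161 155 148 154 159 162 161 159 156 158 160 155 133 143 160 160 140
  134 135]
 [138 146 158 158 157 154 151 139 141 143 148 148 153 154 156 156 143 128
  134 135]
 [134 133 135 143 147 155 154 149 151 154 156 155 159 161 142 128 134 131
  134 134]]
[332.0946 252.8775]
[332.1373 246.562 ]
[332.1615 242.979 ]
```

```bash
python3 - <<'E'
from h import *
s=cv2.imread("pics/side0.png");t=cv2.imread("pics/top0.png")
def cen(im,box,f,lab):
    x0,y0,x1,y1=box;g=im[y0:y1,x0:x1].astype(float)
    m=f(g).astype(np.uint8)
    n,L,st,c=cv2.connectedComponentsWithStats(m)
    k=1+np.argmax(st[1:,4]);r=c[k]+[x0,y0];print(lab,r,st[k]);return r
br=lambda th:(lambda g:g.min(2)>th)
dk=lambda th:(lambda g:g.max(2)<th)
bt=cen(t,(245,220,270,245),br(140),"boss top")
ht=cen(t,(245,195,265,216),dk(45),"handle top")
gt=cen(t,(440,225,462,252),br(150),"gauge top")
hs=cen(s,(312,190,335,220),dk(45),"handle side")
bs=cen(s,(285,205,308,232),br(110),"boss side")
gs=cen(s,(325,285,350,312),br(120),"gauge head side")
ct=cen(t,(352,210,376,236),br(165),"collar top");cs=cen(s,(318,245,346,262),br(145),"collar side")
print("boss",plane("top",*bt,.066),"handle",plane("top",*ht,.08),tri(hs,ht),"gauge",plane("top",*gt,.105))
print("boss/side",plane("side",*bs,.06),"gauge side",plane("side",*gs,.098))
print("collar",plane("top",*ct,.072),plane("side",*cs,.072))
# roof mask
g=t.astype(int);m=((g.min(2)>105)).astype(np.uint8);m[:, :315]=0;m[:,390:]=0;m[:200]=0;m[250:]=0
m=cv2.morphologyEx(m,cv2.MORPH_CLOSE,np.ones((5,5),np.uint8));m=cv2.morphologyEx(m,cv2.MORPH_OPEN,np.ones((9,9),np.uint8))
cn=max(cv2.findContours(m,cv2.RETR_EXTERNAL,cv2.CHAIN_APPROX_NONE)[0],key=cv2.contourArea)
b=cv2.boxPoints(cv2.minAreaRect(cn));print(b)
w=np.array([plane("top",*p,.068) for p in b]);print(w)
e=np.diff(np.r_[w,w[:1]],axis=0);print(np.linalg.norm(e,axis=1),np.degrees(np.arctan2(e[:,1],e[:,0])))
for z in(.2,.25,.3):print("crate left",z,plane("top",472,215,z),plane("top",472,140,z),plane("side",383,262,z))
E
```

```text
boss top [256.1176 231.4118] [ 7  8  9  8 68]
handle top [256.5 207.5] [11 12  2  2  2]
gauge top [451.     238.3793] [ 7 10  9  8 58]
handle side [322.4766 207.4393] [  7  11   8  14 107]
boss side [297.7442 212.8605] [ 8  3 10 11 86]
gauge head side [338.449  298.3469] [ 8  9 12 11 98]
collar top [363.027  222.3041] [  4   6  15  14 148]
collar side [332.2239 254.3433] [ 6  6 18  7 67]
boss [0.5222 0.2173 0.066 ] handle [0.5885 0.216  0.08  ] (array([0.5929, 0.2176, 0.0631]), np.float64(0.003935283041441407)) gauge [ 0.5039 -0.3267  0.105 ]
boss/side [0.5211 0.2007 0.06  ] gauge side [ 0.5049 -0.3258  0.098 ]
collar [ 0.5503 -0.0852  0.072 ] [ 0.5485 -0.0944  0.072 ]
[[319.7294 211.4823]
 [379.6823 206.8706]
 [381.9529 236.3882]
 [322.     241.    ]]
[[ 0.5806  0.0377  0.068 ]
 [ 0.5955 -0.1328  0.068 ]
 [ 0.5112 -0.1392  0.068 ]
 [ 0.4965  0.0305  0.068 ]]
[0.1712 0.0846 0.1703 0.0844] [ -85.0078 -175.6831   94.9403    4.9106]
crate left 0.2 [ 0.557  -0.3611  0.2   ] [ 0.7574 -0.3645  0.2   ] [ 0.5645 -0.3918  0.2   ]
crate left 0.25 [ 0.5503 -0.3479  0.25  ] [ 0.744  -0.3512  0.25  ] [ 0.5314 -0.484   0.25  ]
crate left 0.3 [ 0.5436 -0.3347  0.3   ] [ 0.7305 -0.3379  0.3   ] [ 0.4984 -0.5762  0.3   ]
```

```bash
cat >> h.py <<'E'
def rows(yaw,p0,targets,yaws=None):
    c,s=np.cos(np.radians(yaw)),np.sin(np.radians(yaw))
    R=np.array([[c,s,0],[s,-c,0],[0,0,-1]])
    for i,T in enumerate(targets):
        d=R.T@(np.array(T)-p0); print(np.round(d,4).tolist(), 0 if yaws is None else round(yaw-yaws[i],1))
E
python3 - <<'E'
from h import *
p=np.array([.162,-.5,.231])
g=np.array([.5217,.216,.23])
rows(17.9,p,[[.162+.36*k/20,-.5+.716*k/20,.231] for k in range(1,9)],[17.9-.62*k for k in range(1,9)])
E
```

```text
[0.0281, -0.0285, 0.0] 0.6
[0.0563, -0.0571, 0.0] 1.2
[0.0844, -0.0856, 0.0] 1.9
[0.1125, -0.1141, 0.0] 2.5
[0.1407, -0.1427, 0.0] 3.1
[0.1688, -0.1712, 0.0] 3.7
[0.1969, -0.1997, 0.0] 4.3
[0.2251, -0.2283, 0.0] 5.0
```

>>> send_rows(travel=[[0.0281, -0.0285, -0.01], [0.0563, -0.0571, -0.02], [0.0844, -0.0856, -0.02], [0.1125, -0.1141, -0.02], [0.1407, -0.1427, -0.02], [0.1688, -0.1712, -0.02], [0.1969, -0.1997, -0.02], [0.2251, -0.2283, -0.02]], rot=[[0, 0, 1.5], [0, 0, 3.1], [0, 0, 4.6], [0, 0, 6.2], [0, 0, 7.7], [0, 0, 9.3], [0, 0, 10.8], [0, 0, 12.4]], jaw=[0.075, 0.07, 0.065, 0.06, 0.055, 0.05, 0.05, 0.05])

```text
time: 0.9
tcp_pos: [0.3058, -0.2115, 0.251]
ee_rot: [-180.0, 0.0, 5.4]
contact_force: [1.1, -0.3, 0.6]
gripper_width: 0.05
```

```bash
python3 - <<'E'
from h import *
s=env.sense();print(s["tcp_pos"],s["ee_rot"],s["joint_pos"],s["contact_force"],s["gripper_width"])
p=s["tcp_pos"];g=np.array([.5217,.216,.16])
rows(5.5,p,[p+(g-p)*k/12 for k in (1,2,8,12)])
E
```

```text
[ 0.3058 -0.2115  0.251 ] [-179.9961    0.0033    5.4361] [-40.3662 -22.9407 100.8566   0.0003 102.0891  44.1977] [ 1.1019 -0.2672  0.622 ] 0.050003829797723595
[0.0213, -0.0337, 0.0076] 0
[0.0427, -0.0675, 0.0152] 0
[0.1706, -0.2699, 0.0607] 0
[0.2559, -0.4048, 0.091] 0
```

>>> send_rows(travel=[[0.0213, -0.0337, 0.0], [0.0427, -0.0675, 0.01], [0.064, -0.1012, 0.02], [0.0853, -0.135, 0.03], [0.1066, -0.1687, 0.04], [0.128, -0.2024, 0.05], [0.1493, -0.2362, 0.055], [0.1706, -0.2699, 0.061]], rot=[[0, 0, 0], [0, 0, 0], [0, 0, 0], [0, 0, 0], [0, 0, 0], [0, 0, 0], [0, 0, 0], [0, 0, 0]], jaw=[0.05, 0.05, 0.05, 0.05, 0.05, 0.05, 0.05, 0.05])

```text
time: 1.7
tcp_pos: [0.4496, 0.0737, 0.1897]
ee_rot: [180.0, 0.0, 5.5]
contact_force: [1.1, -1.0, -1.0]
gripper_width: 0.0499
```

```bash
python3 - <<'E'
from h import *
s=env.sense();print(s["tcp_pos"],s["ee_rot"],s["joint_pos"],s["contact_force"],s["gripper_width"])
p=s["tcp_pos"];
rows(5.5,p,[[.5217,.216,.12],[.5217,.216,.036]])
E
```

```text
[0.4496 0.0737 0.1897] [179.989    0.0268   5.5384] [ 4.6744 -7.4613 95.1643 -0.0114 92.3237 89.1355] [ 1.132  -0.9633 -1.0395] 0.04987471530126442
[0.0854, -0.1347, 0.0697] 0
[0.0854, -0.1347, 0.1537] 0
```

>>> send_rows(travel=[[0.0213, -0.0337, 0.015], [0.0427, -0.0675, 0.03], [0.064, -0.101, 0.045], [0.0854, -0.1347, 0.06], [0.0854, -0.1347, 0.07], [0.0854, -0.1347, 0.08], [0.0854, -0.1347, 0.085], [0.0854, -0.1347, 0.085]], rot=[[0, 0, 0], [0, 0, 0], [0, 0, 0], [0, 0, 0], [0, 0, 0], [0, 0, 0], [0, 0, 0], [0, 0, 0]], jaw=[0.05, 0.05, 0.05, 0.05, 0.05, 0.05, 0.05, 0.05])

```text
time: 2.5
tcp_pos: [0.5209, 0.2132, 0.1049]
ee_rot: [180.0, 0.0, 5.5]
contact_force: [0.1, -1.2, 0.6]
gripper_width: 0.0501
```

```bash
python3 - <<'E'
from h import *
s=env.sense();print(s["tcp_pos"],s["ee_rot"])
a=env.read_camera("side")[:,:,::-1]
cv2.imwrite("pics/s2.png",cv2.resize(a[130:270,220:400],None,fx=4,fy=4,interpolation=cv2.INTER_CUBIC))
print(proj("side",s["tcp_pos"]))
E
```

```text
[0.5209 0.2132 0.1049] [179.9749   0.0494   5.4527]
[296.5414 196.0507]
```

View pics/s2.png

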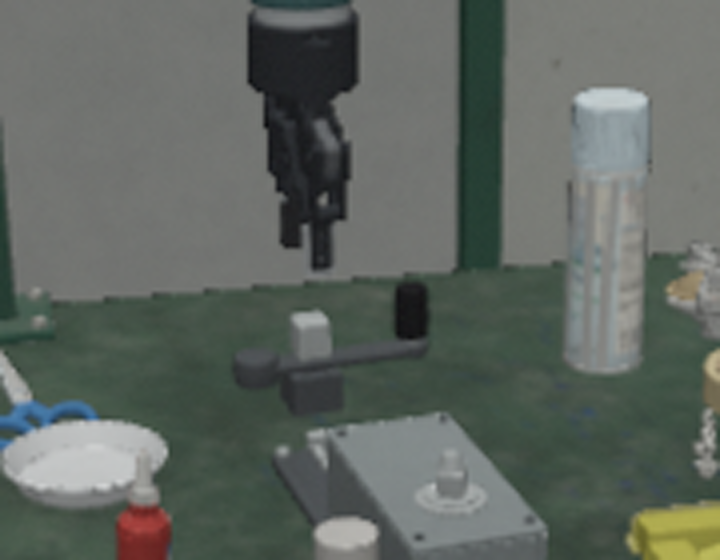

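>>> send_rows(travel=[[0.001, -0.0027, 0.015], [0.001, -0.0027, 0.03], [0.001, -0.0027, 0.045], [0.001, -0.0027, 0.058], [0.001, -0.0027, 0.067], [0.001, -0.0027, 0.069], [0.001, -0.0027, 0.069], [0.001, -0.0027, 0.069]], rot=[[0, 0, 0], [0, 0, 0], [0, 0, 0], [0, 0, 0], [0, 0, 0], [0, 0, 0], [0, 0, 0], [0, 0, 0]], jaw=[0.05, 0.05, 0.05, 0.05, 0.05, 0.05, 0.03, 0.015], newtons=60)

```text
time: 3.35
tcp_pos: [0.5226, 0.2171, 0.037]
ee_rot: [-180.0, -0.1, 5.5]
contact_force: [-0.9, 0.1, 0.7]
gripper_width: 0.023
```

>>> send_rows(travel=[[0, 0, 0], [0, 0, 0], [0, 0, 0], [0, 0, -0.004], [0, 0, -0.01], [0, 0, -0.02], [0, 0, -0.04], [0, 0, -0.05]], rot=[[0, 0, 0], [0, 0, 0], [0, 0, 0], [0, 0, 0], [0, 0, 0], [0, 0, 0], [0, 0, 0], [0, 0, 0]], jaw=[0.01, 0.01, 0.01, 0.01, 0.01, 0.01, 0.01, 0.01])

```text
time: 4.15
tcp_pos: [0.5228, 0.2174, 0.0885]
ee_rot: [-180.0, -0.1, 5.5]
contact_force: [-0.0, -0.1, -2.7]
gripper_width: 0.0231
```

```bash
python3 - <<'E'
from h import *
s=env.sense();print(s["tcp_pos"],s["ee_rot"],s["contact_force"],s["gripper_width"])
a=env.read_camera("side")[:,:,::-1]
cv2.imwrite("pics/s3.png",cv2.resize(a[130:270,220:400],None,fx=4,fy=4,interpolation=cv2.INTER_CUBIC))
E
```

```text
[0.5228 0.2174 0.0885] [-179.9686   -0.1457    5.5251] [-0.0129 -0.0825 -2.682 ] 0.023107629553985584
```

View pics/s3.png

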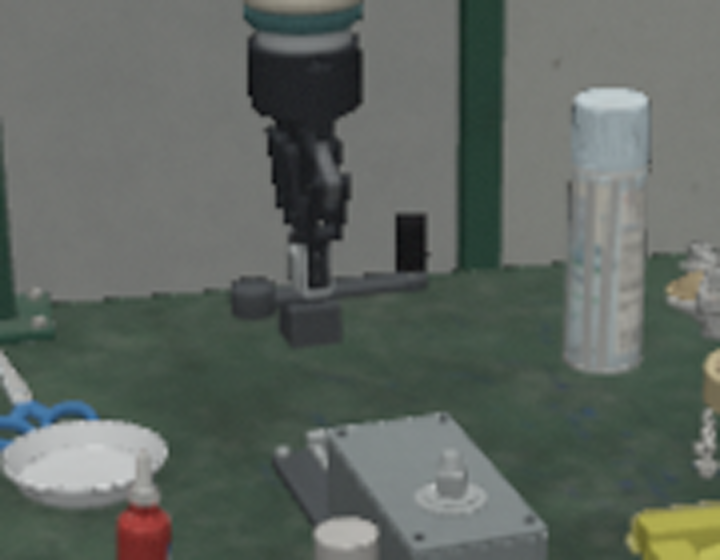

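```bash
python3 - <<'E'
from h import *
p=env.sense()["tcp_pos"]
rows(5.5,p,[p+[0,0,.04],p+[0,0,.08],p+[.0275*.5,-.3048*.5,.0865],p+[.0275,-.3048,.0865]])
E
```

```text
[0.0, 0.0, -0.04] 0
[0.0, 0.0, -0.08] 0
[-0.0009, 0.153, -0.0865] 0
[-0.0018, 0.306, -0.0865] 0
```

>>> send_rows(travel=[[0, 0, -0.03], [0, 0, -0.06], [0, 0.01, -0.085], [0, 0.04, -0.0865], [0, 0.07, -0.0865], [-0.0005, 0.1, -0.0865], [-0.0008, 0.13, -0.0865], [-0.001, 0.16, -0.0865]], rot=[[0, 0, 0], [0, 0, 0], [0, 0, 0], [0, 0, 0], [0, 0, 0], [0, 0, 0], [0, 0, 0], [0, 0, 0]], jaw=[0.01, 0.01, 0.01, 0.01, 0.01, 0.01, 0.01, 0.01])

```text
time: 5.0
tcp_pos: [0.5363, 0.0566, 0.1725]
ee_rot: [180.0, 0.0, 5.5]
contact_force: [1.5, -0.1, -3.4]
gripper_width: 0.0232
```

>>> send_rows(travel=[[0, 0.03, 0], [0, 0.06, 0], [-0.0005, 0.09, 0], [-0.0007, 0.12, 0], [-0.0008, 0.14, 0], [-0.0008, 0.146, 0], [-0.0008, 0.146, 0], [-0.0008, 0.146, 0]], rot=[[0, 0, 4], [0, 0, 9], [0, 0, 14], [0, 0, 19], [0, 0, 24], [0, 0, 28], [0, 0, 28], [0, 0, 28]], jaw=[0.01, 0.01, 0.01, 0.01, 0.01, 0.01, 0.01, 0.01])

```text
time: 5.8
tcp_pos: [0.5496, -0.0874, 0.1725]
ee_rot: [-180.0, 0.0, -22.4]
contact_force: [0.5, -0.1, -2.7]
gripper_width: 0.0229
```

```bash
python3 - <<'E'
from h import *
s=env.sense();print(s["tcp_pos"],s["ee_rot"],s["joint_pos"],s["contact_force"],s["gripper_width"])
a=env.read_camera("side")[:,:,::-1];b=env.read_camera("top")[:,:,::-1]
cv2.imwrite("pics/s4r.png",a);cv2.imwrite("pics/t4r.png",b)
cv2.imwrite("pics/s4.png",cv2.resize(a[180:280,280:380],None,fx=6,fy=6,interpolation=cv2.INTER_CUBIC))
cv2.imwrite("pics/t4.png",cv2.resize(b[180:280,300:420],None,fx=5,fy=5,interpolation=cv2.INTER_CUBIC))
E
```

```text
[ 0.5496 -0.0874  0.1725] [-179.9983    0.0312  -22.3725] [-12.8401   9.5037  79.9606   0.0068  90.5662  99.5325] [ 0.5246 -0.1416 -2.7285] 0.02288578046831214
```

View pics/s4.png

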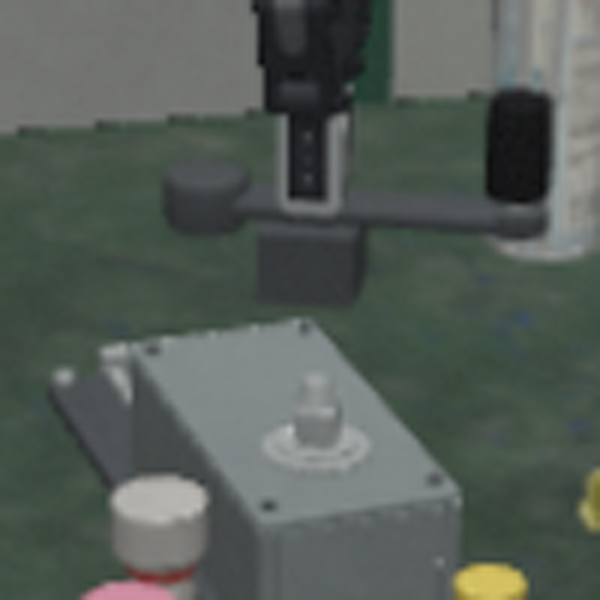

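View pics/t4.png

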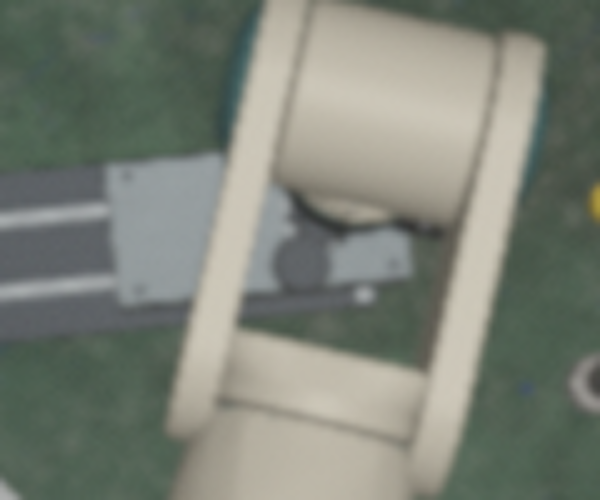

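```bash
python3 - <<'E'
from h import *
s=cv2.imread("pics/s4r.png",0)
print(s[219:232:3,318:346]);print(s[232:250:2,318:346][:, :])
for X in [(.5493,-.087,.08),(.5486,-.087,.15)]:print(proj("side",X))
for yaw in(-22.4,):
  for z in(.1355,.1635):
    for k in range(4):
      a=np.radians(yaw+45+90*k);print(z,proj("side",(.5486+.02546*np.cos(a),-.087+.02546*np.sin(a),z)))
E
```

```text
[[67 69 73 74 70 61 63 62 63 64 65 65 65 66 69 69 69 71 72 73 69 55 47 64
  76 74 72 72]
 [72 72 71 72 68 56 57 55 56 56 55 56 58 56 56 56 57 55 56 57 53 44 47 61
  70 74 76 75]
 [73 71 69 72 69 55 57 56 57 58 55 57 55 56 58 57 57 55 55 55 53 44 48 62
  67 68 71 72]
 [69 68 68 69 66 58 56 56 56 56 57 57 56 55 57 57 58 55 58 55 53 48 66 74
  76 75 74 76]
 [70 69 70 70 71 71 71 72 72 70 70 69 70 69 69 68 67 65 65 65 67 72 72 72
  75 76 76 77]]
[[ 71  72  71  71  71  73  73  73  72  75  75  76  76  77  75  75  76  75
   72  72  72  73  72  73  72  75  75  75]
 [ 80  93 100 111 134 112 120 121 126 128 132 131  86 100 112  81  78  79
   79  78  75  73  72  72  71  72  75  75]
 [135 134 136 136 135 135 134 135 135 135 135 134 131 133 137 136 119  73
   73  73  75  73  73  70  71  73  72  71]
 [135 137 138 137 138 137 136 136 136 137 137 136 138 137 137 137 136 132
  101  73  74  73  71  70  71  69  70  72]
 [135 135 135 136 136 136 137 136 136 137 136 137 137 138 138 137 137 136
  135 121  90  72  69  69  68  69  69  69]
 [135 135 136 136 137 136 136 136 136 137 136 137 139 147 152 149 140 136
  137 137 136 121  81  71  71  72  72  72]
 [135 135 135 135 136 136 137 136 137 137 138 134 126 142 151 148 138 130
  138 138 136 137 136 119  78  78  79  80]
 [134 135 134 134 135 135 136 135 134 135 134 130 130 139 145 144 134 130
  130 136 135 136 136 136 132 104  76  75]
 [134 134 134 135 134 134 134 134 135 135 135 138 147 148 151 158 163 151
  111 135 136 135 135 136 137 134 122  91]]
[331.8171 249.7577]
[331.695  221.4752]
0.1355 [340.7737 224.857 ]
0.1355 [325.0706 223.8027]
0.1355 [322.3377 230.1075]
0.1355 [338.4588 231.2224]
0.1635 [340.9341 213.3613]
0.1635 [325.078  212.3531]
0.1635 [322.3181 218.4044]
0.1635 [338.6005 219.4712]
```

```bash
python3 - <<'E'
from h import *
t=cv2.imread("pics/t4r.png",0)
print(t[222:242,352:370])
print(proj("top",(.5114,-.0722,.1795)))
print(plane("top",(303+.5)/5-.5+300,(264.5)/5-.5+180,.1795))
E
```

```text
[[161 154 154 154 151 134 103  78  64  56  65  82 102 117 127 135 138 137]
 [158 153 154 153 144 123  97  82  71  65  58  60  70  84  99 107 115 124]
 [158 154 154 154 147 134 112  91  83  80  72  63  57  59  65  73  81  96]
 [156 154 155 155 155 151 134 107  91  89  90  82  73  63  57  55  58  68]
 [154 154 154 152 151 149 135 108  92  90  91  92  87  79  72  63  64  77]
 [153 153 151 146 136 128 115 101  92  92  93  93  91  90  90  85  87 108]
 [153 152 148 135 117 103 100  97  95  97  95  92  92 102 112 114 115 131]
 [154 151 141 120 102  97  97  98  98  98  96  97  97 111 126 134 139 146]
 [152 148 131 109  96  97  98  99  99  99 100  97 101 114 131 145 150 151]
 [152 145 125 101  95  99  99 100  99  99 100  97  99 111 134 148 152 153]
 [150 140 119  98  96  98 100  98 100  98 100  98  99 108 130 147 153 151]
 [150 139 118  96  95  98  98  99  98 100 100  97  98 107 129 147 151 153]
 [151 143 123 100  94  97  98  99 100  99  99  98  98 110 133 149 152 151]
 [151 148 130 107  94  96  97  99 100  98  98  96  99 115 133 143 145 144]
 [152 149 140 118  97  89  93  96  97  97  95  92  97 111 122 124 120 115]
 [143 140 134 118  94  82  84  88  90  88  86  84  88  96  99  99  94  90]
 [112 112 109 100  89  81  79  82  83  83  84  84  87  89  92  92  90  93]
 [ 90  90  92  92  90  89  89  90  91  91  91  93  94  96  95  96  96  98]
 [ 93  94  93  95  96  97  97  96  97  98  97  97  97  98  96  97  95  94]
 [ 98  96  97  98  98  97  96  95  94  95  94  93  93  94  91  90  89  84]]
[361.0131 232.1111]
[ 0.5106 -0.0701  0.1795]
```

>>> send_rows(travel=[[0.002, -0.0008, 0.005], [0.002, -0.0008, 0.015], [0.002, -0.0008, 0.025], [0.002, -0.0008, 0.032], [0.002, -0.0008, 0.037], [0.002, -0.0008, 0.041], [0.002, -0.0008, 0.044], [0.002, -0.0008, 0.046]], rot=[[0, 0, 0], [0, 0, 0], [0, 0, 0], [0, 0, 0], [0, 0, 0], [0, 0, 0], [0, 0, 0], [0, 0, 0]], jaw=[0.01, 0.01, 0.01, 0.01, 0.01, 0.01, 0.01, 0.01])

```text
time: 6.7
tcp_pos: [0.552, -0.0877, 0.1267]
ee_rot: [180.0, -0.0, -22.5]
contact_force: [0.7, -0.7, -2.7]
gripper_width: 0.0233
```

>>> send_rows(travel=[[0, 0, 0.002], [0, 0, 0.004], [0, 0, 0.005], [0, 0, 0.006], [0, 0, 0.007], [0, 0, 0.008], [0, 0, 0.008], [0, 0, 0.008]], rot=[[0, 0, 0], [0, 0, 0], [0, 0, 0], [0, 0, 0], [0, 0, 0], [0, 0, 0], [0, 0, 0], [0, 0, 0]], jaw=[0.01, 0.01, 0.01, 0.01, 0.01, 0.01, 0.01, 0.01])

```text
time: 7.5
tcp_pos: [0.5519, -0.0877, 0.1188]
ee_rot: [180.0, -0.0, -22.5]
contact_force: [0.1, 0.6, -3.1]
gripper_width: 0.023
```

>>> send_rows(travel=[[0, 0, 0.002], [0, 0, 0.004], [0, 0, 0.006], [0, 0, 0.007], [0, 0, 0.008], [0, 0, 0.009], [0, 0, 0.0095], [0, 0, 0.0095]], rot=[[0, 0, 0], [0, 0, 0], [0, 0, 0], [0, 0, 0], [0, 0, 0], [0, 0, 0], [0, 0, 0], [0, 0, 0]], jaw=[0.01, 0.01, 0.01, 0.01, 0.01, 0.01, 0.01, 0.01])

```text
time: 8.3
tcp_pos: [0.5519, -0.0877, 0.1092]
ee_rot: [180.0, 0.0, -22.5]
contact_force: [-0.7, -0.3, -3.1]
gripper_width: 0.023
```

>>> send_rows(travel=[[0, 0, 0], [0, 0, 0], [0, 0, -0.01], [0, 0, -0.03], [0, 0, -0.06], [0.03, 0, -0.065], [0.06, 0, -0.065], [0.0738, 0, -0.065]], rot=[[0, 0, 0], [0, 0, 0], [0, 0, 0], [0, 0, 0], [0, 0, 0], [0, 0, 0], [0, 0, 0], [0, 0, 0]], jaw=[0.03, 0.045, 0.045, 0.045, 0.045, 0.045, 0.045, 0.045])

```text
time: 9.1
tcp_pos: [0.6218, -0.1168, 0.1758]
ee_rot: [-180.0, -0.2, -22.5]
contact_force: [0.9, -0.6, -0.8]
gripper_width: 0.0448
```

```bash
python3 - <<'E'
from h import *
s=env.sense();print(s["tcp_pos"],s["ee_rot"],s["contact_force"],s["gripper_width"])
a=env.read_camera("side")[:,:,::-1]
cv2.imwrite("pics/s5r.png",a)
cv2.imwrite("pics/s5.png",cv2.resize(a[180:280,280:400],None,fx=6,fy=6,interpolation=cv2.INTER_CUBIC))
print(proj("side",(.62,-.1157,.133)),proj("side",(.62,-.1157,.152)))
E
```

```text
[ 0.6218 -0.1168  0.1758] [-179.9867   -0.1542  -22.501 ] [ 0.9407 -0.6436 -0.7632] 0.04476273637015018
[366.0136 230.7065] [366.2941 222.8098]
```

View pics/s5.png

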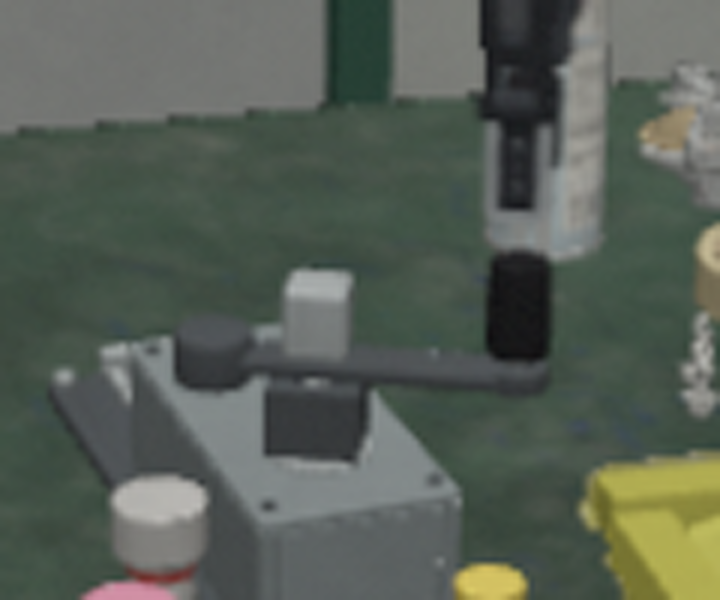

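>>> send_rows(travel=[[-0.0018, 0, 0.01], [-0.0018, 0, 0.025], [-0.0018, 0, 0.04], [-0.0018, 0, 0.05], [-0.0018, 0, 0.055], [-0.0018, 0, 0.055], [-0.0018, 0, 0.055], [-0.0018, 0, 0.055]], rot=[[0, 0, 0], [0, 0, 0], [0, 0, 0], [0, 0, 0], [0, 0, 0], [0, 0, 0], [0, 0, 0], [0, 0, 0]], jaw=[0.045, 0.045, 0.045, 0.045, 0.045, 0.035, 0.02, 0.01], newtons=30)

```text
time: 9.95
tcp_pos: [0.6186, -0.1153, 0.1199]
ee_rot: [-180.0, -0.0, -22.5]
contact_force: [-0.5, 0.5, -0.5]
gripper_width: 0.0235
```

```bash
python3 - <<'E'
from h import *
s=env.sense();print(s["tcp_pos"],s["ee_rot"],s["joint_pos"],s["contact_force"],s["gripper_width"])
# circle rows in tool axes: start angle 0 (crank dir = tool x), clockwise seen from above -> toward +tool y
for k in range(1,9):
    a=np.radians(15*k);print(15*k,[round(.075*(np.cos(a)-1),4),round(.075*np.sin(a),4)])
E
```

```text
[ 0.6186 -0.1153  0.1199] [-179.998    -0.0424  -22.4757] [-13.9134  22.9784  69.9038  -0.0044  87.0756  98.5626] [-0.5177  0.5282 -0.4825] 0.023452806739273423
15 [np.float64(-0.0026), np.float64(0.0194)]
30 [np.float64(-0.01), np.float64(0.0375)]
45 [np.float64(-0.022), np.float64(0.053)]
60 [np.float64(-0.0375), np.float64(0.065)]
75 [np.float64(-0.0556), np.float64(0.0724)]
90 [np.float64(-0.075), np.float64(0.075)]
105 [np.float64(-0.0944), np.float64(0.0724)]
120 [np.float64(-0.1125), np.float64(0.065)]
```

>>> send_rows(travel=[[-0.0011, 0.013, 0], [-0.0045, 0.0257, 0], [-0.01, 0.0375, 0], [-0.0175, 0.0482, 0], [-0.0268, 0.0575, 0], [-0.0375, 0.065, 0], [-0.0493, 0.0705, 0], [-0.062, 0.0739, 0]], rot=[[0, 0, 0], [0, 0, 0], [0, 0, 0], [0, 0, 0], [0, 0, 0], [0, 0, 0], [0, 0, 0], [0, 0, 0]], jaw=[0.01, 0.01, 0.01, 0.01, 0.01, 0.01, 0.01, 0.01])

```text
time: 10.75
tcp_pos: [0.5321, -0.1604, 0.1196]
ee_rot: [-179.9, -0.1, -22.5]
contact_force: [3.6, 4.8, -1.3]
gripper_width: 0.0231
```

```bash
python3 - <<'E'
from h import *
s=env.sense();print(s["tcp_pos"],s["ee_rot"],s["joint_pos"],s["contact_force"],s["ft_torque"],s["gripper_width"])
a=env.read_camera("side")[:,:,::-1]
cv2.imwrite("pics/s6.png",cv2.resize(a[180:280,280:400],None,fx=6,fy=6,interpolation=cv2.INTER_CUBIC))
E
```

```text
[ 0.5321 -0.1604  0.1196] [-179.9426   -0.0747  -22.5272] [-20.6064  11.4636  83.9212   0.0551  84.5386  91.9156] [ 3.5723  4.7975 -1.3494] [ 0.8237 -0.5874  0.0012] 0.02314930930740871
```

View pics/s6.png

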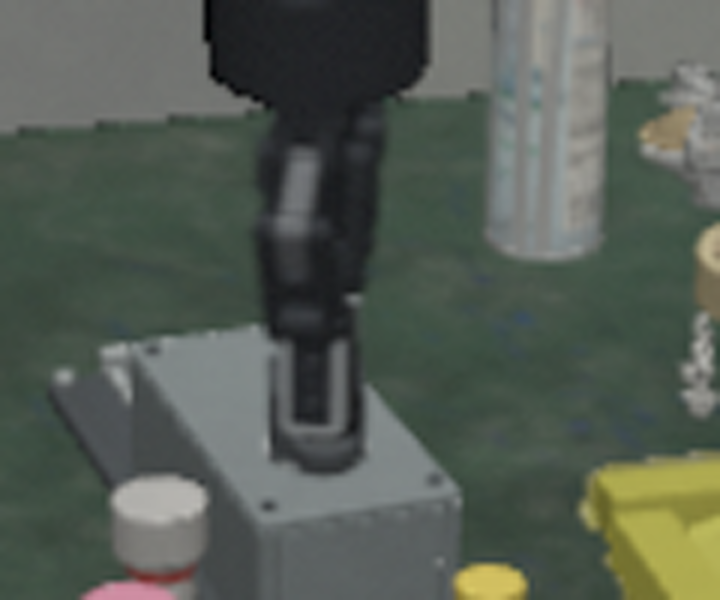

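```bash
python3 - <<'E'
import numpy as np
for a0 in (80,200,320):
    print(a0,[[round(.075*(np.cos(np.radians(a0+15*k))-np.cos(np.radians(a0))),4),round(.075*(np.sin(np.radians(a0+15*k))-np.sin(np.radians(a0))),4),0] for k in range(1,9)])
E
```

```text
80 [[np.float64(-0.0196), np.float64(0.0009), 0], [np.float64(-0.0387), np.float64(-0.0034), 0], [np.float64(-0.056), np.float64(-0.0124), 0], [np.float64(-0.0705), np.float64(-0.0257), 0], [np.float64(-0.081), np.float64(-0.0422), 0], [np.float64(-0.0869), np.float64(-0.0608), 0], [np.float64(-0.0877), np.float64(-0.0804), 0], [np.float64(-0.0835), np.float64(-0.0995), 0]]
200 [[np.float64(0.009), np.float64(-0.0174), 0], [np.float64(0.0223), np.float64(-0.0318), 0], [np.float64(0.0388), np.float64(-0.0423), 0], [np.float64(0.0575), np.float64(-0.0482), 0], [np.float64(0.077), np.float64(-0.0491), 0], [np.float64(0.0961), np.float64(-0.0448), 0], [np.float64(0.1135), np.float64(-0.0358), 0], [np.float64(0.1279), np.float64(-0.0226), 0]]
320 [[np.float64(0.0105), np.float64(0.0165), 0], [np.float64(0.0164), np.float64(0.0352), 0], [np.float64(0.0173), np.float64(0.0547), 0], [np.float64(0.013), np.float64(0.0739), 0], [np.float64(0.004), np.float64(0.0912), 0], [np.float64(-0.0092), np.float64(0.1057), 0], [np.float64(-0.0258), np.float64(0.1162), 0], [np.float64(-0.0444), np.float64(0.1221), 0]]
```

>>> send_rows(travel=[[-0.0196, 0.0009, 0], [-0.0387, -0.0034, 0], [-0.056, -0.0124, 0], [-0.0705, -0.0257, 0], [-0.081, -0.0422, 0], [-0.0869, -0.0608, 0], [-0.0877, -0.0804, 0], [-0.0835, -0.0995, 0]], rot=[[0, 0, 0], [0, 0, 0], [0, 0, 0], [0, 0, 0], [0, 0, 0], [0, 0, 0], [0, 0, 0], [0, 0, 0]], jaw=[0.01, 0.01, 0.01, 0.01, 0.01, 0.01, 0.01, 0.01])

```text
time: 11.6
tcp_pos: [0.493, -0.0363, 0.1198]
ee_rot: [179.9, 0.0, -22.5]
contact_force: [0.3, -4.0, -1.9]
gripper_width: 0.0232
```

```bash
python3 - <<'E'
from h import *
s=env.sense();print(s["tcp_pos"],s["ee_rot"],s["joint_pos"],s["contact_force"],s["ft_torque"],s["gripper_width"])
a=env.read_camera("side")[:,:,::-1]
cv2.imwrite("pics/s7.png",cv2.resize(a[180:280,280:400],None,fx=6,fy=6,interpolation=cv2.INTER_CUBIC))
E
```

```text
[ 0.493  -0.0363  0.1198] [179.9054   0.0165 -22.534 ] [ -8.4442   1.8413  94.3333  -0.0883  83.8645 104.0992] [ 0.2559 -3.9698 -1.8625] [-0.8151 -0.2146  0.0394] 0.02324736059884324
```

View pics/s7.png

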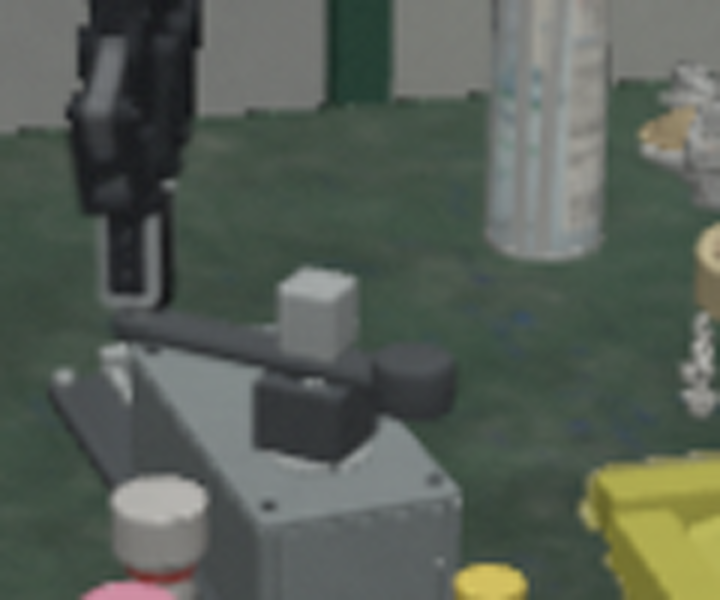

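>>> send_rows(travel=[[0.009, -0.0174, 0], [0.0223, -0.0318, 0], [0.0388, -0.0423, 0], [0.0575, -0.0482, 0], [0.077, -0.0491, 0], [0.0961, -0.0448, 0], [0.1135, -0.0358, 0], [0.1279, -0.0226, 0]], rot=[[0, 0, 0], [0, 0, 0], [0, 0, 0], [0, 0, 0], [0, 0, 0], [0, 0, 0], [0, 0, 0], [0, 0, 0]], jaw=[0.01, 0.01, 0.01, 0.01, 0.01, 0.01, 0.01, 0.01])

```text
time: 12.45
tcp_pos: [0.6209, -0.0652, 0.1195]
ee_rot: [180.0, 0.0, -22.5]
contact_force: [-4.2, 1.2, 0.1]
gripper_width: 0.0231
```

>>> send_rows(travel=[[0.0105, 0.0165, 0], [0.0164, 0.0352, 0], [0.0173, 0.0547, 0], [0.013, 0.0739, 0], [0.004, 0.0912, 0], [-0.0092, 0.1057, 0], [-0.0258, 0.1162, 0], [-0.0444, 0.1221, 0]], rot=[[0, 0, 0], [0, 0, 0], [0, 0, 0], [0, 0, 0], [0, 0, 0], [0, 0, 0], [0, 0, 0], [0, 0, 0]], jaw=[0.01, 0.01, 0.01, 0.01, 0.01, 0.01, 0.01, 0.01])

```text
time: 13.25
tcp_pos: [0.5318, -0.1605, 0.1194]
ee_rot: [-179.9, -0.1, -22.5]
contact_force: [3.7, 8.1, -2.3]
gripper_width: 0.0232
```

```bash
python3 - <<'E'
from h import *
s=env.sense();print(s["tcp_pos"],s["ee_rot"],s["joint_pos"],s["contact_force"],s["ft_torque"],s["gripper_width"])
a=env.read_camera("side")[:,:,::-1];b=env.read_camera("top")[:,:,::-1]
cv2.imwrite("pics/s8.png",np.hstack([cv2.resize(a[180:280,280:380],(400,400),interpolation=cv2.INTER_CUBIC),cv2.resize(b[180:280,280:380],(400,400),interpolation=cv2.INTER_CUBIC)]))
E
```

```text
[ 0.5318 -0.1605  0.1194] [-179.9207   -0.0682  -22.5232] [-20.6371  11.4363  83.9739   0.0774  84.5191  91.8787] [ 3.7428  8.0624 -2.307 ] [ 1.4674 -0.758   0.037 ] 0.02315366354281026
```

View pics/s8.png

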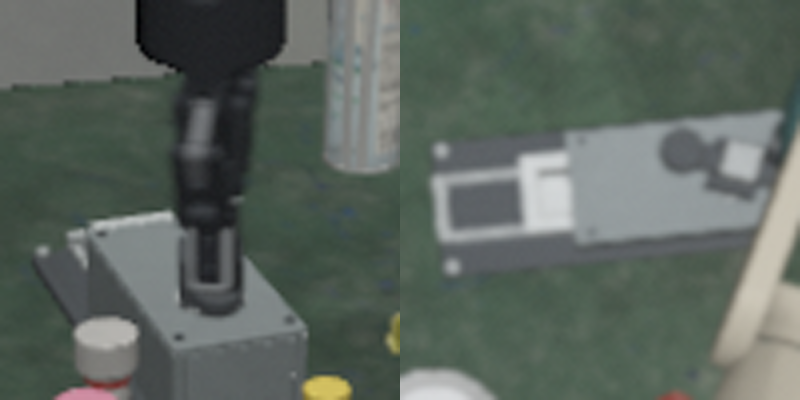

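>>> send_rows(travel=[[-0.0196, 0.0009, 0], [-0.0387, -0.0034, 0], [-0.056, -0.0124, 0], [-0.0705, -0.0257, 0], [-0.081, -0.0422, 0], [-0.0869, -0.0608, 0], [-0.0877, -0.0804, 0], [-0.0835, -0.0995, 0]], rot=[[0, 0, 0], [0, 0, 0], [0, 0, 0], [0, 0, 0], [0, 0, 0], [0, 0, 0], [0, 0, 0], [0, 0, 0]], jaw=[0.01, 0.01, 0.01, 0.01, 0.01, 0.01, 0.01, 0.01])

```text
time: 14.15
tcp_pos: [0.4931, -0.0363, 0.1197]
ee_rot: [179.9, 0.0, -22.5]
contact_force: [-0.2, -4.1, -1.2]
gripper_width: 0.0234
```

>>> send_rows(travel=[[0.009, -0.0174, 0], [0.0223, -0.0318, 0], [0.0388, -0.0423, 0], [0.0575, -0.0482, 0], [0.077, -0.0491, 0], [0.0961, -0.0448, 0], [0.1135, -0.0358, 0], [0.1279, -0.0226, 0]], rot=[[0, 0, 0], [0, 0, 0], [0, 0, 0], [0, 0, 0], [0, 0, 0], [0, 0, 0], [0, 0, 0], [0, 0, 0]], jaw=[0.01, 0.01, 0.01, 0.01, 0.01, 0.01, 0.01, 0.01])

```text
time: 14.95
tcp_pos: [0.621, -0.065, 0.1193]
ee_rot: [180.0, 0.0, -22.5]
contact_force: [-4.7, -0.1, -0.3]
gripper_width: 0.0232
```

>>> send_rows(travel=[[0.0105, 0.0165, 0], [0.0164, 0.0352, 0], [0.0173, 0.0547, 0], [0.013, 0.0739, 0], [0.004, 0.0912, 0], [-0.0092, 0.1057, 0], [-0.0258, 0.1162, 0], [-0.0444, 0.1221, 0]], rot=[[0, 0, 0], [0, 0, 0], [0, 0, 0], [0, 0, 0], [0, 0, 0], [0, 0, 0], [0, 0, 0], [0, 0, 0]], jaw=[0.01, 0.01, 0.01, 0.01, 0.01, 0.01, 0.01, 0.01])

```text
time: 15.75
tcp_pos: [0.532, -0.1605, 0.1194]
ee_rot: [-179.9, -0.1, -22.5]
contact_force: [3.9, 7.5, -2.3]
gripper_width: 0.0235
```

```bash
python3 - <<'E'
from h import *
s=env.sense();print(s["tcp_pos"],s["ee_rot"],s["joint_pos"],s["contact_force"],s["ft_torque"],s["gripper_width"])
a=env.read_camera("side")[:,:,::-1];b=env.read_camera("top")[:,:,::-1]
cv2.imwrite("pics/s9.png",np.hstack([cv2.resize(a[180:280,280:380],(400,400),interpolation=cv2.INTER_CUBIC),cv2.resize(b[180:280,280:380],(400,400),interpolation=cv2.INTER_CUBIC)]))
E
```

```text
[ 0.532  -0.1605  0.1194] [-179.9357   -0.091   -22.5207] [-20.6273  11.4507  83.9547   0.0615  84.5015  91.8875] [ 3.8686  7.4706 -2.3428] [ 1.4144 -0.694   0.0258] 0.023475829500960603
```

View pics/s9.png

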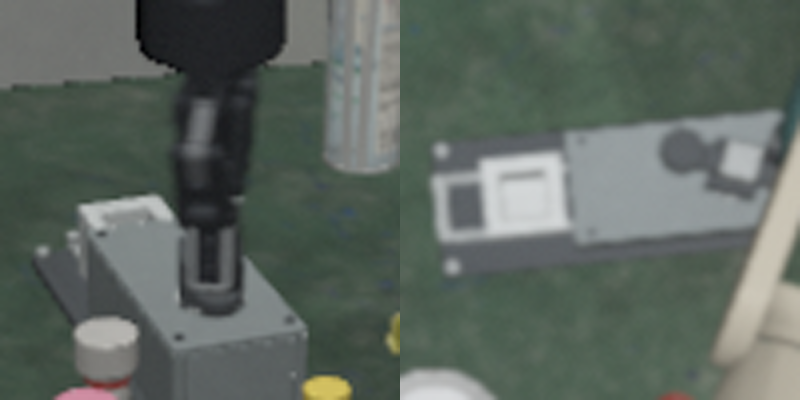

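>>> send_rows(travel=[[-0.0196, 0.0009, 0], [-0.0387, -0.0034, 0], [-0.056, -0.0124, 0], [-0.0705, -0.0257, 0], [-0.081, -0.0422, 0], [-0.0869, -0.0608, 0], [-0.0877, -0.0804, 0], [-0.0835, -0.0995, 0]], rot=[[0, 0, 0], [0, 0, 0], [0, 0, 0], [0, 0, 0], [0, 0, 0], [0, 0, 0], [0, 0, 0], [0, 0, 0]], jaw=[0.01, 0.01, 0.01, 0.01, 0.01, 0.01, 0.01, 0.01])

```text
time: 16.65
tcp_pos: [0.4932, -0.0361, 0.1197]
ee_rot: [179.9, 0.0, -22.5]
contact_force: [1.3, -2.8, -0.8]
gripper_width: 0.0236
```

```bash
python3 - <<'E'
import numpy as np
for a0,st in ((200,5),(240,4),(272,4)):
    print(a0,[[float(round(.075*(np.cos(np.radians(a0+st*k))-np.cos(np.radians(a0))),4)),float(round(.075*(np.sin(np.radians(a0+st*k))-np.sin(np.radians(a0))),4)),0] for k in range(1,9)])
E
```

```text
200 [[0.0025, -0.006, 0], [0.0055, -0.0118, 0], [0.009, -0.0174, 0], [0.013, -0.0226, 0], [0.0174, -0.0274, 0], [0.0223, -0.0318, 0], [0.0275, -0.0358, 0], [0.033, -0.0393, 0]]
240 [[0.0046, -0.0025, 0], [0.0094, -0.0046, 0], [0.0143, -0.0064, 0], [0.0194, -0.0078, 0], [0.0245, -0.0089, 0], [0.0297, -0.0096, 0], [0.0349, -0.01, 0], [0.0401, -0.01, 0]]
272 [[0.0052, 0.0004, 0], [0.0104, 0.0011, 0], [0.0155, 0.0022, 0], [0.0206, 0.0036, 0], [0.0255, 0.0054, 0], [0.0303, 0.0075, 0], [0.0349, 0.01, 0], [0.0393, 0.0128, 0]]
```

>>> send_rows(travel=[[0.0025, -0.006, 0], [0.0055, -0.0118, 0], [0.009, -0.0174, 0], [0.013, -0.0226, 0], [0.0174, -0.0274, 0], [0.0174, -0.0274, 0], [0.0174, -0.0274, 0], [0.0174, -0.0274, 0]], rot=[[0, 0, 0], [0, 0, 0], [0, 0, 0], [0, 0, 0], [0, 0, 0], [0, 0, 0], [0, 0, 0], [0, 0, 0]], jaw=[0.01, 0.01, 0.01, 0.01, 0.01, 0.01, 0.01, 0.01])

```text
time: 17.45
tcp_pos: [0.5205, -0.0175, 0.1197]
ee_rot: [-179.9, -0.0, -22.5]
contact_force: [-1.8, 4.5, 3.9]
gripper_width: 0.0236
```

```bash
python3 - <<'E'
from h import *
s=env.sense();print(s["tcp_pos"],s["contact_force"])
b=env.read_camera("top")[:,:,::-1];a=env.read_camera("side")[:,:,::-1]
cv2.imwrite("pics/t10r.png",b)
cv2.imwrite("pics/s10.png",np.hstack([cv2.resize(a[180:280,280:380],(400,400),interpolation=cv2.INTER_CUBIC),cv2.resize(b[180:280,280:380],(400,400),interpolation=cv2.INTER_CUBIC)]))
for st in (225,):
  print([[float(round(.075*(np.cos(np.radians(st+5*k))-np.cos(np.radians(st))),4)),float(round(.075*(np.sin(np.radians(st+5*k))-np.sin(np.radians(st))),4)),0] for k in range(1,9)])
# predicted far edge of carriage block top (well centre at 165-(77.4-c)) +28
u=np.array([-np.sin(np.radians(5)),np.cos(np.radians(5))])
for c in(.06,.07,.0774):
  q=np.array([.5507,-.085])+u*(.165-.0774+c+.028);print(c,proj("top",(*q,.056)))
E
```

```text
[ 0.5205 -0.0175  0.1197] [-1.7662  4.5367  3.894 ]
[[0.0048, -0.0044, 0], [0.01, -0.0084, 0], [0.0155, -0.0119, 0], [0.0213, -0.0149, 0], [0.0274, -0.0174, 0], [0.0336, -0.0194, 0], [0.04, -0.0208, 0], [0.0465, -0.0217, 0]]
0.06 [301.2823 227.5838]
0.07 [297.7859 227.8548]
0.0774 [295.1981 228.0553]
```

View pics/s10.png

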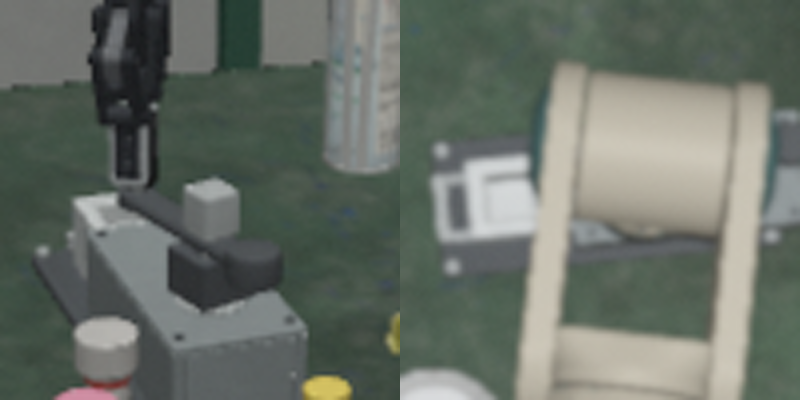

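>>> send_rows(travel=[[0.0048, -0.0044, 0], [0.01, -0.0084, 0], [0.0155, -0.0119, 0], [0.0213, -0.0149, 0], [0.0274, -0.0174, 0], [0.0274, -0.0174, 0], [0.0274, -0.0174, 0], [0.0274, -0.0174, 0]], rot=[[0, 0, 0], [0, 0, 0], [0, 0, 0], [0, 0, 0], [0, 0, 0], [0, 0, 0], [0, 0, 0], [0, 0, 0]], jaw=[0.01, 0.01, 0.01, 0.01, 0.01, 0.01, 0.01, 0.01])

```text
time: 18.35
tcp_pos: [0.5525, -0.0118, 0.1195]
ee_rot: [-180.0, -0.1, -22.5]
contact_force: [1.2, 2.8, 3.9]
gripper_width: 0.0233
```

```bash
python3 - <<'E'
from h import *
s=env.sense();print(s["tcp_pos"],s["contact_force"])
for st in (250,):
  print([[float(round(.075*(np.cos(np.radians(st+3*k))-np.cos(np.radians(st))),4)),float(round(.075*(np.sin(np.radians(st+3*k))-np.sin(np.radians(st))),4)),0] for k in range(1,9)])
c,s_=np.cos(np.radians(-22.5)),np.sin(np.radians(-22.5))
t=s["tcp_pos"][:2]-np.array([.5493,-.0866]);print("angle",-np.degrees(np.arctan2(t[1],t[0]))-22.5+360)
E
```

```text
[ 0.5525 -0.0118  0.1195] [1.1946 2.8009 3.9422]
[[0.0037, -0.0012, 0], [0.0075, -0.0023, 0], [0.0113, -0.0031, 0], [0.0152, -0.0038, 0], [0.0191, -0.0042, 0], [0.023, -0.0045, 0], [0.027, -0.0045, 0], [0.0309, -0.0043, 0]]
angle 249.9761660457463
```

>>> send_rows(travel=[[0.0037, -0.0012, 0], [0.0075, -0.0023, 0], [0.0113, -0.0031, 0], [0.0152, -0.0038, 0], [0.0152, -0.0038, 0], [0.0152, -0.0038, 0], [0.0152, -0.0038, 0], [0.0152, -0.0038, 0]], rot=[[0, 0, 0], [0, 0, 0], [0, 0, 0], [0, 0, 0], [0, 0, 0], [0, 0, 0], [0, 0, 0], [0, 0, 0]], jaw=[0.01, 0.01, 0.01, 0.01, 0.01, 0.01, 0.01, 0.01])

```text
time: 19.15
tcp_pos: [0.5679, -0.0141, 0.1193]
ee_rot: [180.0, -0.0, -22.5]
contact_force: [0.1, 1.8, 4.0]
gripper_width: 0.0233
```

```bash
python3 - <<'E'
from h import *
s=env.sense();print(s["tcp_pos"],s["contact_force"])
for st in (262,274,286):
  print([[float(round(.075*(np.cos(np.radians(st+3*k))-np.cos(np.radians(st))),4)),float(round(.075*(np.sin(np.radians(st+3*k))-np.sin(np.radians(st))),4)),0] for k in range(1,5)])
E
```

```text
[ 0.5679 -0.0141  0.1193] [0.0621 1.8057 4.037 ]
[[0.0039, -0.0004, 0], [0.0078, -0.0007, 0], [0.0117, -0.0007, 0], [0.0157, -0.0005, 0]]
[[0.0039, 0.0004, 0], [0.0078, 0.001, 0], [0.0116, 0.0017, 0], [0.0154, 0.0027, 0]]
[[0.0037, 0.0012, 0], [0.0074, 0.0026, 0], [0.011, 0.0041, 0], [0.0145, 0.0059, 0]]
```

>>> send_rows(travel=[[0.0039, -0.0004, 0], [0.0078, -0.0007, 0], [0.0117, -0.0007, 0], [0.0157, -0.0005, 0], [0.0157, -0.0005, 0], [0.0157, -0.0005, 0], [0.0157, -0.0005, 0], [0.0157, -0.0005, 0]], rot=[[0, 0, 0], [0, 0, 0], [0, 0, 0], [0, 0, 0], [0, 0, 0], [0, 0, 0], [0, 0, 0], [0, 0, 0]], jaw=[0.01, 0.01, 0.01, 0.01, 0.01, 0.01, 0.01, 0.01])

```text
time: 19.95
tcp_pos: [0.5824, -0.0194, 0.1191]
ee_rot: [180.0, 0.0, -22.5]
contact_force: [-3.3, 2.5, 3.6]
gripper_width: 0.0236
```

>>> send_rows(travel=[[0.0039, 0.0004, 0], [0.0078, 0.001, 0], [0.0116, 0.0017, 0], [0.0116, 0.0017, 0], [0.0116, 0.0017, 0], [0.0116, 0.0017, 0], [0.0116, 0.0017, 0], [0.0116, 0.0017, 0]], rot=[[0, 0, 0], [0, 0, 0], [0, 0, 0], [0, 0, 0], [0, 0, 0], [0, 0, 0], [0, 0, 0], [0, 0, 0]], jaw=[0.01, 0.01, 0.01, 0.01, 0.01, 0.01, 0.01, 0.01])

```text
time: 20.75
tcp_pos: [0.591, -0.0239, 0.1187]
ee_rot: [-180.0, 0.3, -22.4]
contact_force: [-10.5, 8.1, 5.7]
gripper_width: 0.0233
```

```bash
python3 - <<'E'
from h import *
s=env.sense();print(s["tcp_pos"],s["contact_force"])
b=env.read_camera("top")[:,:,::-1];a=env.read_camera("side")[:,:,::-1]
cv2.imwrite("pics/s11.png",np.hstack([cv2.resize(a[180:280,280:380],(400,400),interpolation=cv2.INTER_CUBIC),cv2.resize(b[180:280,280:380],(400,400),interpolation=cv2.INTER_CUBIC)]))
E
```

```text
[ 0.591  -0.0239  0.1187] [-10.5442   8.1029   5.7453]
```

View pics/s11.png

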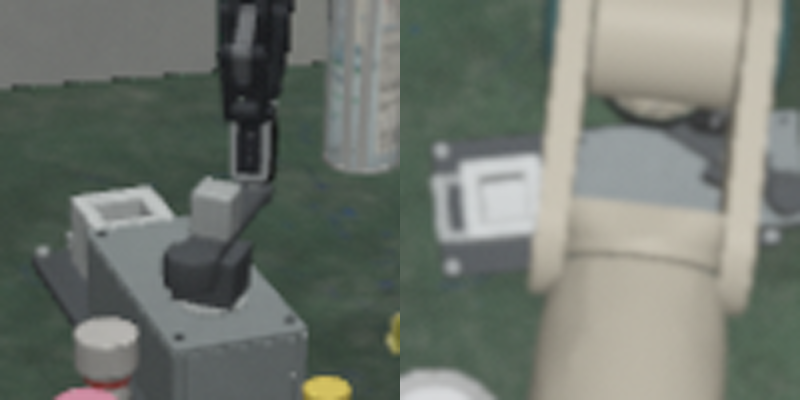

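>>> send_rows(travel=[[-0.001, -0.001, 0], [-0.001, -0.001, 0], [-0.001, -0.001, 0], [-0.001, -0.001, -0.01], [-0.001, -0.001, -0.03], [-0.001, -0.001, -0.06], [-0.001, -0.001, -0.085], [-0.001, -0.001, -0.085]], rot=[[0, 0, 0], [0, 0, 0], [0, 0, 0], [0, 0, 0], [0, 0, 0], [0, 0, 0], [0, 0, 0], [0, 0, 0]], jaw=[0.03, 0.045, 0.045, 0.045, 0.045, 0.045, 0.045, 0.045])

```text
time: 21.65
tcp_pos: [0.5939, -0.0246, 0.2098]
ee_rot: [-179.9, -0.5, -22.5]
contact_force: [0.6, -0.4, 0.6]
gripper_width: 0.0449
```

```bash
python3 - <<'E'
from h import *
s=env.sense();p=s["tcp_pos"];print(p,s["ee_rot"],s["contact_force"])
b=env.read_camera("top")[:,:,::-1];a=env.read_camera("side")[:,:,::-1]
cv2.imwrite("pics/s12r.png",a);cv2.imwrite("pics/t12r.png",b)
cv2.imwrite("pics/s12.png",np.hstack([cv2.resize(a[180:280,280:380],(400,400),interpolation=cv2.INTER_CUBIC),cv2.resize(b[180:280,280:380],(400,400),interpolation=cv2.INTER_CUBIC)]))
rows(-22.5,p,[[.504,-.3285,.2]])
E
```

```text
[ 0.5939 -0.0246  0.2098] [-179.8653   -0.4986  -22.4954] [ 0.6086 -0.4418  0.6384]
[0.0333, 0.3151, 0.0098] 0
```

View pics/s12.png

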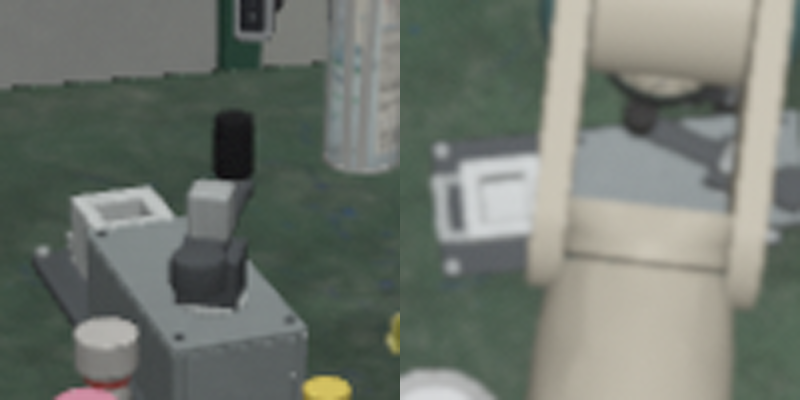

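>>> send_rows(travel=[[0.0042, 0.0394, 0], [0.0083, 0.0788, 0], [0.0125, 0.1182, 0], [0.0167, 0.1576, 0], [0.0208, 0.197, 0], [0.025, 0.2363, 0], [0.0291, 0.2757, 0.005], [0.0333, 0.3151, 0.01]], rot=[[0, 0, 2], [0, 0, 4], [0, 0, 6], [0, 0, 8], [0, 0, 10], [0, 0, 12], [0, 0, 14], [0, 0, 14.5]], jaw=[0.045, 0.045, 0.045, 0.045, 0.045, 0.045, 0.045, 0.045])

```text
time: 22.55
tcp_pos: [0.5012, -0.3293, 0.1926]
ee_rot: [180.0, 0.1, -37.0]
contact_force: [0.6, 0.5, -0.8]
gripper_width: 0.0454
```

```bash
python3 - <<'E'
from h import *
s=env.sense();p=s["tcp_pos"];print(p,s["ee_rot"],s["joint_pos"],s["contact_force"])
b=env.read_camera("top")[:,:,::-1];a=env.read_camera("side")[:,:,::-1]
p=env.sense()["tcp_pos"];print(p)
cv2.imwrite("pics/s13r.png",a);cv2.imwrite("pics/t13r.png",b)
cv2.imwrite("pics/s13.png",np.hstack([cv2.resize(a[150:350,230:430],(400,400),interpolation=cv2.INTER_CUBIC),cv2.resize(b[180:280,280:380],(400,400),interpolation=cv2.INTER_CUBIC)]))
rows(-37,p,[[.504,-.3285,.12],[.504,-.3285,.078]])
E
```

```text
[ 0.5012 -0.3293  0.1926] [179.9945   0.1243 -37.0468] [-36.834   15.9519  70.2059  -0.0051  93.9665  90.2125] [ 0.6391  0.5494 -0.7832]
[ 0.4996 -0.3317  0.1912]
[0.0016, -0.0052, 0.0712] 0
[0.0016, -0.0052, 0.1132] 0
```

View pics/s13.png

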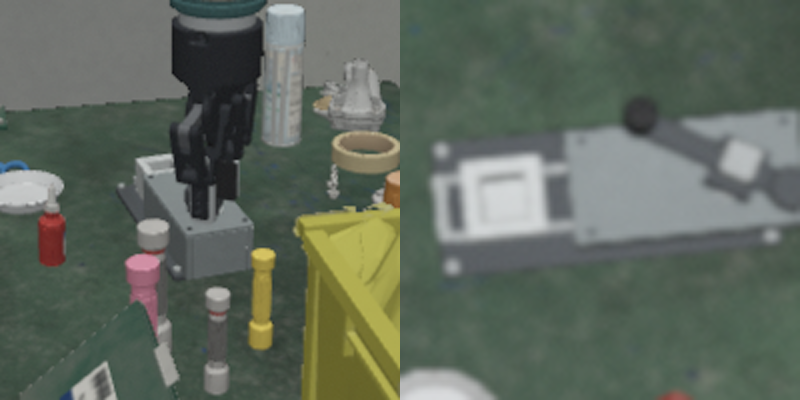

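>>> send_rows(travel=[[0.0016, -0.0052, 0.02], [0.0016, -0.0052, 0.04], [0.0016, -0.0052, 0.06], [0.0016, -0.0052, 0.07], [0.0016, -0.0052, 0.074], [0.0016, -0.0052, 0.074], [0.0016, -0.0052, 0.074], [0.0016, -0.0052, 0.074]], rot=[[0, 0, 0], [0, 0, 0], [0, 0, 0], [0, 0, 0], [0, 0, 0], [0, 0, 0], [0, 0, 0], [0, 0, 0]], jaw=[0.045, 0.045, 0.045, 0.045, 0.045, 0.045, 0.045, 0.045])

```text
time: 23.45
tcp_pos: [0.5072, -0.3252, 0.1215]
ee_rot: [180.0, -0.1, -37.0]
contact_force: [-0.4, 0.6, 0.3]
gripper_width: 0.0449
```

```bash
python3 - <<'E'
from h import *
a=env.read_camera("side")[:,:,::-1]
s=env.sense();p=s["tcp_pos"];print(p,s["ee_rot"],s["contact_force"])
cv2.imwrite("pics/s14.png",cv2.resize(a[210:360,260:410],(600,600),interpolation=cv2.INTER_CUBIC))
b=cv2.imread("pics/t13r.png",0)
print(b[215:240,290:322])
rows(-37,p,[[.504,-.3285,.078]])
E
```

```text
[ 0.5071 -0.3252  0.1214] [179.9978  -0.1016 -36.9783] [-0.4688 -0.3243  0.2362]
[[116 105  93  91  92  94  93  91  89  92  94  94  93  95  94  95  94  95
   94  95  96  96  97  96  96  97  97  96  96  95 103 129]
 [151 134 109  96  95  95  95  95  95  96  95  96  96  95  96  96  96  96
   96  96  95  97  96  96  97  97  98  98  96  95 107 131]
 [166 150 118  98  95  95  97  97  96  95  95  96  96  95  96  98  99  98
  100 101 104 102 106 106 105  99  97  96  96  97 108 133]
 [157 142 113  97  95  96  97  99  99 101 102 104 104 108 112 116 122 125
  130 136 142 149 150 149 136 114  99  96  96  97 107 129]
 [129 120 103  97 100 111 120 124 130 136 142 147 149 153 158 164 166 170
  175 181 188 193 195 191 173 137 107  98  99 101 108 125]
 [104 102  97  98 117 144 163 171 175 181 186 192 193 195 196 198 199 200
  202 205 208 211 211 207 190 156 128 121 125 128 130 135]
 [ 96  96  97 101 132 171 194 201 202 204 207 210 210 210 210 210 210 209
  209 209 209 212 214 211 197 174 156 153 159 163 161 155]
 [101 101 105 114 143 182 205 211 211 209 209 209 207 206 204 202 201 199
  197 197 198 
[... 1634 characters left out ...]
6 118]
 [175 165 135 105  99 126 171 200 209 206 199 198 202 204 204 205 205 206
  207 208 208 208 208 210 211 204 184 158 145 144 148 151]
 [175 168 144 113 104 127 168 197 209 210 207 206 208 208 208 208 208 209
  210 210 211 210 210 208 207 201 188 170 162 162 163 163]
 [171 174 158 137 133 145 173 198 209 212 211 211 209 207 206 204 204 203
  203 202 200 200 196 191 186 180 171 159 152 150 147 144]
 [165 177 172 164 162 166 178 193 201 201 201 200 196 191 185 183 179 176
  172 168 165 163 159 153 147 141 135 128 123 122 119 115]
 [155 168 166 164 166 164 166 171 173 170 166 163 159 153 147 142 139 134
  129 124 122 118 115 114 113 109 108 103 103 103  99 100]]
[-0.0005, 0.0045, 0.0434] 0
```

View pics/s14.png

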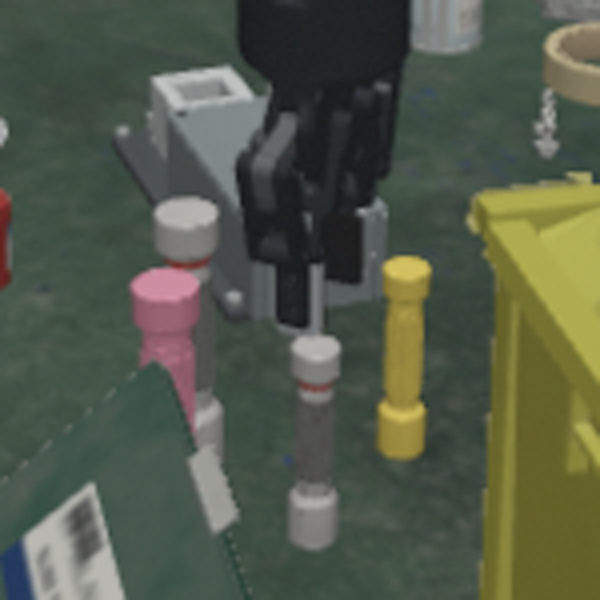

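>>> send_rows(travel=[[-0.0005, 0.0045, 0.004], [-0.0005, 0.0045, 0.008], [-0.0005, 0.0045, 0.015], [-0.0005, 0.0045, 0.025], [-0.0005, 0.0045, 0.035], [-0.0005, 0.0045, 0.043], [-0.0005, 0.0045, 0.043], [-0.0005, 0.0045, 0.043]], rot=[[0, 0, 0], [0, 0, 0], [0, 0, 0], [0, 0, 0], [0, 0, 0], [0, 0, 0], [0, 0, 0], [0, 0, 0]], jaw=[0.045, 0.045, 0.045, 0.045, 0.045, 0.045, 0.045, 0.045])

```text
time: 24.3
tcp_pos: [0.5036, -0.3282, 0.0771]
ee_rot: [180.0, 0.0, -37.0]
contact_force: [0.2, -0.2, 0.2]
gripper_width: 0.045
```

```bash
python3 - <<'E'
from h import *
a=env.read_camera("side")[:,:,::-1]
s=env.sense();p=s["tcp_pos"];print(p,s["ee_rot"],s["contact_force"])
cv2.imwrite("pics/s15.png",cv2.resize(a[210:360,260:410],(600,600),interpolation=cv2.INTER_CUBIC))
E
```

```text
[ 0.5039 -0.3283  0.0777] [179.9963  -0.0372 -36.9728] [ 0.5629 -0.3691 -0.2819]
```

View pics/s15.png

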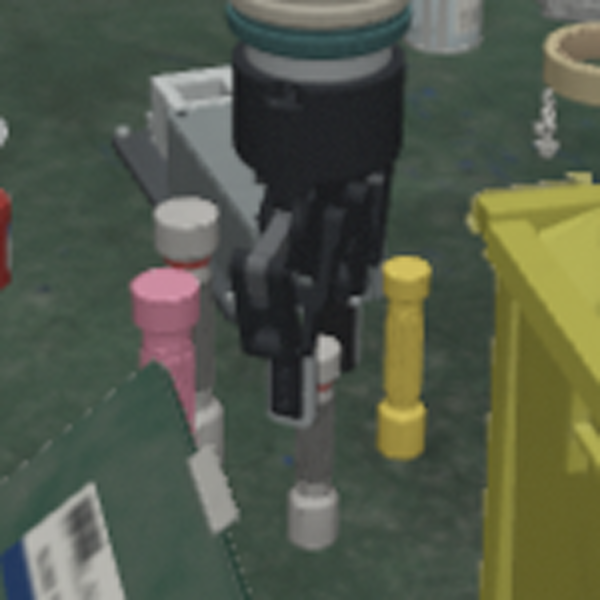

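Gauge head is between the fingers. Close and lift.

>>> send_rows(travel=[[0, 0, 0], [0, 0, 0], [0, 0, 0], [0, 0, 0], [0, 0, 0], [0, 0, -0.005], [0, 0, -0.015], [0, 0, -0.03]], rot=[[0, 0, 0], [0, 0, 0], [0, 0, 0], [0, 0, 0], [0, 0, 0], [0, 0, 0], [0, 0, 0], [0, 0, 0]], jaw=[0.03, 0.01, 0.01, 0.01, 0.01, 0.01, 0.01, 0.01], newtons=60)

```text
time: 25.15
tcp_pos: [0.5031, -0.3276, 0.1069]
ee_rot: [-180.0, 0.2, -37.0]
contact_force: [0.5, 1.0, -1.5]
gripper_width: 0.02
```

>>> send_rows(travel=[[0, 0, -0.03], [0, 0, -0.06], [0, 0, -0.09], [0, 0, -0.12], [0, 0, -0.145], [0, 0, -0.155], [0, 0, -0.155], [0, 0, -0.155]], rot=[[0, 0, 0], [0, 0, 0], [0, 0, 0], [0, 0, 0], [0, 0, 0], [0, 0, 0], [0, 0, 0], [0, 0, 0]], jaw=[0.01, 0.01, 0.01, 0.01, 0.01, 0.01, 0.01, 0.01])

```text
time: 25.95
tcp_pos: [0.5034, -0.328, 0.261]
ee_rot: [180.0, 0.1, -37.0]
contact_force: [-0.4, -0.4, -1.8]
gripper_width: 0.0195
```

```bash
python3 - <<'E'
from h import *
a=env.read_camera("side")[:,:,::-1]
s=env.sense();p=s["tcp_pos"];print(p,s["ee_rot"],s["contact_force"],s["gripper_width"])
cv2.imwrite("pics/s16.png",cv2.resize(a[160:360,240:440],(600,600),interpolation=cv2.INTER_CUBIC))
# well from top view: block top corners (px, from intensities): 
for y,xs in ((222,(294.3,314.9)),(228,(294.6,315.3)),(232,(294.9,315.9))):
  L,R=[plane("top",x,y,.056) for x in xs];print(L,R,(L+R)/2)
# well inner left/right, rows 226..231: dark line at col ~300 (left wall edge) and 311
for x,y in((299.7,223.8),(311.3,223),(300.5,235),(311.5,234)): print(plane("top",x,y,.056))
u=np.array([-np.sin(np.radians(5)),np.cos(np.radians(5))])
print(np.array([.5507,-.087])+u*.165)
E
```

```text
[ 0.5032 -0.3279  0.2604] [179.9962   0.1731 -36.9762] [ 0.3959 -0.2919 -2.2032] 0.019551205334284914
[0.5512 0.1101 0.056 ] [0.5518 0.0512 0.056 ] [0.5515 0.0807 0.056 ]
[0.534 0.109 0.056] [0.5346 0.0499 0.056 ] [0.5343 0.0794 0.056 ]
[0.5226 0.108  0.056 ] [0.5231 0.0481 0.056 ] [0.5228 0.078  0.056 ]
[0.5462 0.0946 0.056 ]
[0.5488 0.0615 0.056 ]
[0.5141 0.0919 0.056 ]
[0.5173 0.0606 0.056 ]
[0.5363 0.0774]
```

View pics/s16.png

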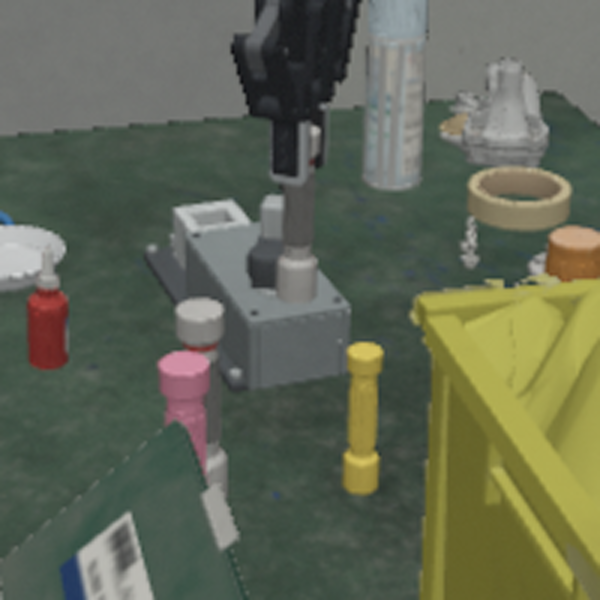

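```bash
python3 - <<'E'
from h import *
print(plane("top",305.6,228.7,.056)+[.0008,-.002,0])
a=cv2.imread("pics/s13r.png")
print(proj("side",(.534,.076,.056)))
cv2.imwrite("pics/w.png",cv2.resize(a[215:260,290:340],(800,720),interpolation=cv2.INTER_CUBIC))
E
```

```text
[0.5331 0.0756 0.056 ]
[311.2256 231.64  ]
```

View pics/w.png

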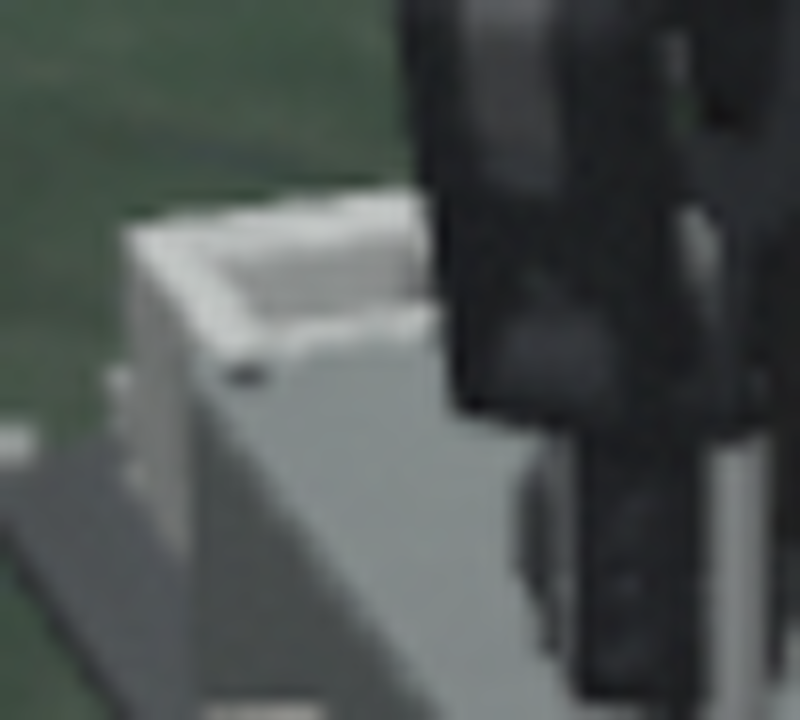

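```bash
python3 - <<'E'
from h import *
a=cv2.imread("pics/s12r.png")
w=cv2.resize(a[215:260,290:340],(800,720),interpolation=cv2.INTER_CUBIC)
cv2.imwrite("pics/w2.png",w)
E
```

View pics/w2.png

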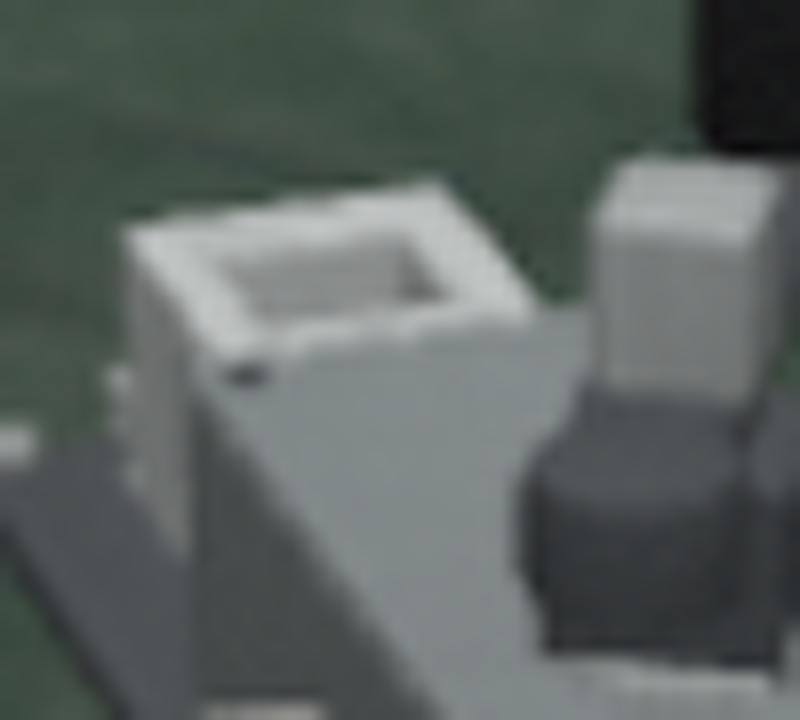

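```bash
python3 - <<'E'
from h import *
for q in((215,258),(402,230),(455,300),(260,325),(333,278)): print(plane("side",(q[0]+.5)/16-.5+290,(q[1]+.5)/16-.5+215,.056))
p=env.sense()["tcp_pos"]
rows(-37,p,[[.5326,.0757,.262],[.5326,.0757,.2]])
E
```

```text
[0.5145 0.0868 0.056 ]
[0.5461 0.0912 0.056 ]
[0.5487 0.0621 0.056 ]
[0.5166 0.0595 0.056 ]
[0.5315 0.0748 0.056 ]
[-0.2194, -0.34, -0.0016] 0
[-0.2194, -0.34, 0.0604] 0
```

>>> send_rows(travel=[[-0.01, -0.0155, 0], [-0.03, -0.0465, 0], [-0.055, -0.085, 0], [-0.08, -0.124, 0], [-0.105, -0.163, 0], [-0.13, -0.2015, 0], [-0.155, -0.24, 0], [-0.175, -0.271, 0]], rot=[[0, 0, 0], [0, 0, 0], [0, 0, 0], [0, 0, 0], [0, 0, 0], [0, 0, 0], [0, 0, 0], [0, 0, 0]], jaw=[0.01, 0.01, 0.01, 0.01, 0.01, 0.01, 0.01, 0.01])

```text
time: 26.8
tcp_pos: [0.5259, -0.0032, 0.2612]
ee_rot: [180.0, 0.1, -36.9]
contact_force: [0.6, 0.1, -1.5]
gripper_width: 0.0199
```

>>> send_rows(travel=[[-0.015, -0.023, 0], [-0.03, -0.046, 0], [-0.04, -0.062, 0], [-0.0444, -0.069, 0.005], [-0.0444, -0.069, 0.03], [-0.0444, -0.069, 0.055], [-0.0444, -0.069, 0.06], [-0.0444, -0.069, 0.06]], rot=[[0, 0, 0], [0, 0, 0], [0, 0, 0], [0, 0, 0], [0, 0, 0], [0, 0, 0], [0, 0, 0], [0, 0, 0]], jaw=[0.01, 0.01, 0.01, 0.01, 0.01, 0.01, 0.01, 0.01])

```text
time: 27.6
tcp_pos: [0.5321, 0.0752, 0.2011]
ee_rot: [179.9, 0.1, -37.0]
contact_force: [1.0, 0.0, -0.7]
gripper_width: 0.0196
```

```bash
python3 - <<'E'
from h import *
a=env.read_camera("side")[:,:,::-1]
s=env.sense();p=s["tcp_pos"];print(p,s["ee_rot"],s["contact_force"],s["gripper_width"])
cv2.imwrite("pics/s17.png",cv2.resize(a[150:260,270:370],(730,800)[::1] if 0 else (545,600),interpolation=cv2.INTER_CUBIC))
f=p+[0,0,-.0775];print(f,proj("side",f),proj("side",f+[0,0,.1]))
rows(-37,p,[[.5323,.0753,p[2]]])
E
```

```text
[0.5328 0.0752 0.2026] [179.9906  -0.0007 -36.999 ] [-0.5501 -0.2103 -1.4644] 0.019663819291604098
[0.5328 0.0752 0.1251] [310.5479 206.6392] [310.1072 168.2499]
[-0.0005, 0.0002, 0.0] 0
```

View pics/s17.png

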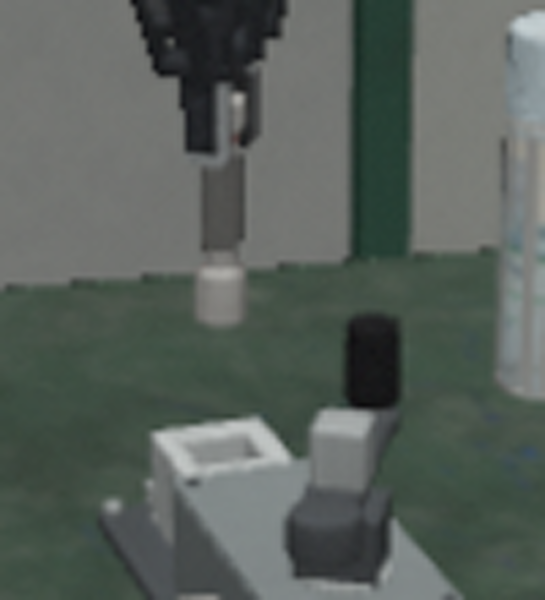

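>>> send_rows(travel=[[0.0004, 0, 0.015], [0.0004, 0, 0.03], [0.0004, 0, 0.045], [0.0004, 0, 0.058], [0.0004, 0, 0.066], [0.0004, 0, 0.072], [0.0004, 0, 0.076], [0.0004, 0, 0.08]], rot=[[0, 0, 0], [0, 0, 0], [0, 0, 0], [0, 0, 0], [0, 0, 0], [0, 0, 0], [0, 0, 0], [0, 0, 0]], jaw=[0.01, 0.01, 0.01, 0.01, 0.01, 0.01, 0.01, 0.01])

```text
time: 28.45
tcp_pos: [0.5335, 0.0752, 0.1224]
ee_rot: [-180.0, -0.0, -37.0]
contact_force: [-0.7, 0.0, -1.5]
gripper_width: 0.0198
```

```bash
python3 - <<'E'
from h import *
a=env.read_camera("side")[:,:,::-1]
s=env.sense();p=s["tcp_pos"];print(p,s["ee_rot"],s["contact_force"],s["gripper_width"])
cv2.imwrite("pics/s18.png",cv2.resize(a[150:260,270:370],(545,600),interpolation=cv2.INTER_CUBIC))
E
```

```text
[0.5331 0.0752 0.1217] [179.9848   0.0096 -36.9754] [-1.0086  0.0306 -2.6209] 0.020001883244768245
```

View pics/s18.png

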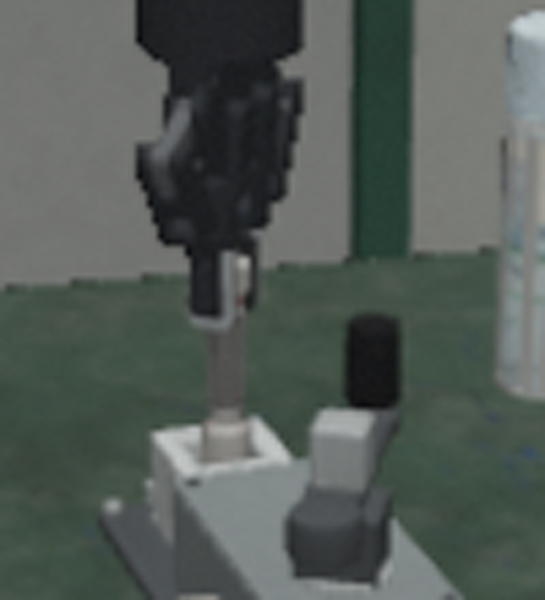

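Foot is inside the well, centred, no contact. Continue down to just above the floor.

>>> send_rows(travel=[[0, 0, 0.005], [0, 0, 0.01], [0, 0, 0.015], [0, 0, 0.02], [0, 0, 0.024], [0, 0, 0.027], [0, 0, 0.028], [0, 0, 0.028]], rot=[[0, 0, 0], [0, 0, 0], [0, 0, 0], [0, 0, 0], [0, 0, 0], [0, 0, 0], [0, 0, 0], [0, 0, 0]], jaw=[0.01, 0.01, 0.01, 0.01, 0.01, 0.01, 0.01, 0.01])

```text
time: 29.3
tcp_pos: [0.5332, 0.0751, 0.0942]
ee_rot: [180.0, 0.0, -37.0]
contact_force: [0.3, -0.3, -1.8]
gripper_width: 0.0197
```

>>> send_rows(travel=[[0, 0, 0.001], [0, 0, 0.002], [0, 0, 0.002], [0, 0, 0.002], [0, 0, 0.002], [0, 0, 0.002], [0, 0, 0.002], [0, 0, 0.002]], rot=[[0, 0, 0], [0, 0, 0], [0, 0, 0], [0, 0, 0], [0, 0, 0], [0, 0, 0], [0, 0, 0], [0, 0, 0]], jaw=[0.01, 0.01, 0.01, 0.022, 0.026, 0.032, 0.04, 0.045])

```text
time: 30.1
tcp_pos: [0.5333, 0.0751, 0.0924]
ee_rot: [-180.0, -0.0, -37.0]
contact_force: [0.5, 0.7, -0.5]
gripper_width: 0.045
```

>>> send_rows(travel=[[0, 0, 0], [0, 0, -0.005], [0, 0, -0.015], [0, 0, -0.035], [0, 0, -0.065], [0, 0, -0.1], [0, 0, -0.13], [0, 0, -0.14]], rot=[[0, 0, 0], [0, 0, 0], [0, 0, 0], [0, 0, 0], [0, 0, 0], [0, 0, 0], [0, 0, 0], [0, 0, 0]], jaw=[0.05, 0.05, 0.05, 0.05, 0.05, 0.05, 0.05, 0.05])

```text
time: 30.9
tcp_pos: [0.5344, 0.0753, 0.2372]
ee_rot: [-179.7, -0.3, -37.0]
contact_force: [0.0, 0.5, 0.8]
gripper_width: 0.05
```

```bash
python3 - <<'E'
from h import *
a=env.read_camera("side")[:,:,::-1]
s=env.sense();p=s["tcp_pos"];print(s["time"],p,s["contact_force"],s["gripper_width"])
cv2.imwrite("pics/s19.png",cv2.resize(a[150:290,250:390],(600,600),interpolation=cv2.INTER_CUBIC))
E
```

```text
30.95 [0.5344 0.0752 0.2368] [0.4845 0.4429 1.7149] 0.049824119313861756
```

View pics/s19.png

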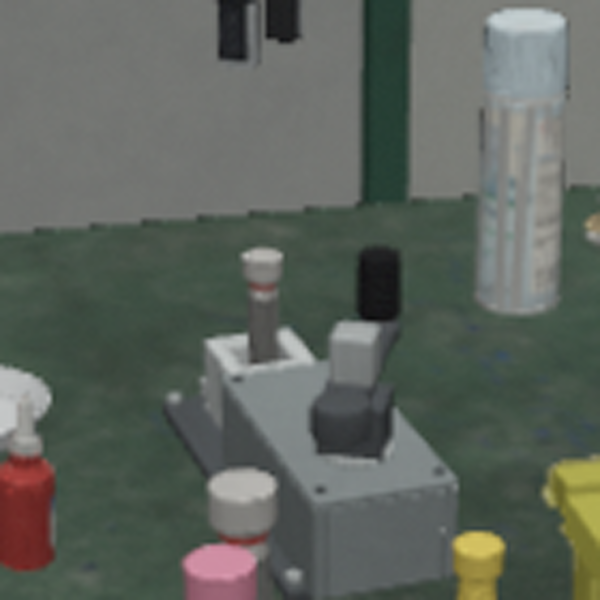

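```bash
python3 - <<'E'
from h import *
print("gauge top predicted row if seated", proj("side",(.5325,.0753,.119)), "35mm higher?",proj("side",(.5325,.0753,.127)))
a=env.read_camera("side")[:,:,::-1].astype(int);b=cv2.imread("pics/side0.png").astype(int)
d=np.abs(a-b).max(2)
for n,(x0,y0,x1,y1) in dict(oil=(423,236,441,252),red=(250,255,263,282),can=(364,155,380,220)).items(): print(n,d[y0:y1,x0:x1].mean())
print(env.close_job())
E
```

```text
gauge top predicted row if seated [310.4403 208.9018] 35mm higher? [310.4058 205.93  ]
oil 1.4270833333333333
red 3.871794871794872
can 1.3365384615384615
the job is handed in; nothing more can be done
None
```

I fitted the crank, wound the carriage out to its end stop and stood the small grey plug gauge in the well. I then let go and handed the job in at about 31 s of the 72 s allowed. No verdict was reported.

- **Crank:** I lifted it by the boss and lowered it onto the square shaft. It went fully down with no contact force. The later pictures show it still seated and upright.
- **Winding:** I turned it clockwise by the handle through about 1000° until it stopped against something solid. The tangential force rose from about 4 N to 13 N there. From the turns, the carriage is at least 0.076 m out. The pictures put the well about 163 mm from the shaft axis instead of 165 mm. That is within my measuring error, so the turns and the force are the stronger evidence for the end stop.
- **Gauge:** The last picture shows it upright in the well. Its head top is at row 209, and 208.9 was predicted for it standing on the well floor.
- **Bystanders:** The oil bottle, dropper bottle and spray can look the same in the side view as at the start. The arm is clear of everything.
- **Disagreement:** The top camera read about 2 mm off in y compared with the robot, and I corrected for that.

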